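# Comb the kiln rods into the warped setter tray

### The job

Take the wooden comb by its blue handle, set its two runners on the side rails of the stoneware tray at the end with the blue stripe, and push it gently along to the far end, keeping the runners lightly pressed on the warped rails all the way, so that the comb alone, not your fingers, makes the three loose rods settle parallel, each down in a groove of its own. Then stand the comb back in the middle of its cork mat and let go. Never press hard on the tray or the rods (stay well under 25 N), and leave everything else alone.

Things in the scene. Friction and masses are not known exactly. Their poses are not given: they have to be found in the camera images.
- comb_grip (a point): Middle of the comb's upright blue handle, 80 mm above the comb's underside. Handle 30 mm wide (comb x), 14 mm thick (comb y), from 34 to 103 mm up. Pinch from above across the 14 mm (fingers closing along comb y, the line of pushing), firmly (about 80 N) so that it cannot rock.
- comb_foot (a point): Centre of the comb's underside, level with the bottoms of its two dark runners (round bars 8 mm wide, 40 mm long along comb y, at comb x = -67 and +67 mm). Between them stand seven teeth 9 mm thick, 16.7 mm apart, ending 1.5 mm higher than the runners. Axes as comb.
- comb: Wooden comb, about 140 g, standing upright on the cork mat. Origin at the centre of its underside, x along the head, y the line of pushing, z up; either side may lead. Head: a bar 150 mm long, 14 mm thick, 20 to 34 mm up. Pushed slowly (about 20 mm/s) it gives the rods time to drop.
- tray: Fixed brown stoneware tray, 160 mm (x) by 224 mm (y); origin on the table, z up. Six V grooves run along tray x, centres at y = +38, +14, -10, -34, -58, -82 mm, crests 26 mm and bottoms 14 mm above the table. End stop 36 mm high at y = -95 to -107 mm, only over |x| < 57 mm.
- tray_start (a point): Point at tray y = +90 mm, x = 0, 26.5 mm above the table (height of the rails here), axes as the tray. Here, on the flat shelf (26 mm high, y = +50 to +117 mm, blue stripe at its end), the comb's foot is set down with its head along tray x; it is clear of the rods. From here the comb is pushed towards tray -y.
- tray_far (a point): Point at tray y = -80 mm, x = 0, 26.5 mm above the table, axes as the tray: the comb's foot is to be pushed about this far. The runners ride on two hard side rails (|x| = 57 to 80 mm, all along y), warped: their tops rise and fall by a few mm on the way, both alike. A millimetre too low gives tens of N: follow by force.
- mat: Cork mat fixed on the table, 210 mm (x) by 130 mm (y), 4 mm thick, on which the comb stands at the start; origin at the centre of its underside.
- rod_a: White ceramic rod, 10 mm thick, 100 mm long, 30 g or so, glazed and slippery; origin at its centre, x along it. At the start it lies askew on the crests (centre 31 mm above the table); settled in a groove its centre is 21 mm above the table and its top is level with the crests. It need not be grasped.
- rod_b: White ceramic rod, 10 mm thick, 100 mm long, 30 g or so, glazed and slippery; origin at its centre, x along it. At the start it lies askew on the crests (centre 31 mm above the table); settled in a groove its centre is 21 mm above the table and its top is level with the crests. It need not be grasped.
- rod_c: White ceramic rod, 10 mm thick, 100 mm long, 30 g or so, glazed and slippery; origin at its centre, x along it. At the start it lies askew on the crests (centre 31 mm above the table); settled in a groove its centre is 21 mm above the table and its top is level with the crests. It need not be grasped.
- mug: Bystander, to be left alone: blue mug, 76 mm across, 85 mm tall; origin at the centre of its underside.
- bowl: Bystander, to be left alone: amber bowl, 120 mm across, 55 mm tall; origin at the centre of its underside.
- brush: Bystander, to be left alone: brush lying flat, 170 mm long; origin at the underside, about the middle of its length.
- glaze: Bystander, to be left alone: white jar with green lid, 60 mm across, 110 mm tall; origin at the centre of its underside.
- spatula: Bystander, to be left alone: spatula lying flat, 200 mm long; origin at the underside, about the middle of its length.
- cone: Bystander, to be left alone: white tapered stopper, 54 mm across, 60 mm tall; origin at the centre of its underside.
- beaker: Bystander, to be left alone: pale plaster beaker, 68 mm across, 90 mm tall; origin at the centre of its underside.
Things that resemble listed ones, but are neither listed nor needed, are in the scene too. Leave any green or purple look-alike of the rod_b alone.

How it is judged:
On the way, in this order (a step that is already met when the one before it is completed fails the run):
1. the comb is held and lifted off its mat (height (world z) of comb_foot above 0.02 m and contact force between the fingers and comb above 1 N), for 0.2 s.
2. the held comb presses on the rails with 1 to 20 N at the striped end (tray y above 65 mm) (contact force between comb and tray between 1 and 20 N and contact force between the fingers and comb above 1 N and x of comb_foot in the frame of tray between -0.012 and 0.012 m and y of comb_foot in the frame of tray above 0.065 m), for 0.2 s.
3. it still presses with 1 to 20 N between the end and the middle (tray y 20 to 55 mm) (contact force between comb and tray between 1 and 20 N and contact force between the fingers and comb above 1 N and x of comb_foot in the frame of tray between -0.012 and 0.012 m and y of comb_foot in the frame of tray between 0.02 and 0.055 m), for 0.2 s.
4. it still presses with 1 to 20 N about the middle (tray y -30 to 10 mm) (contact force between comb and tray between 1 and 20 N and contact force between the fingers and comb above 1 N and x of comb_foot in the frame of tray between -0.012 and 0.012 m and y of comb_foot in the frame of tray between -0.03 and 0.01 m), for 0.2 s.
5. it still presses with 1 to 20 N near the far end (tray y below -65 mm) (contact force between comb and tray between 1 and 20 N and contact force between the fingers and comb above 1 N and x of comb_foot in the frame of tray between -0.012 and 0.012 m and y of comb_foot in the frame of tray below -0.065 m), for 0.2 s.
At the end, for the whole second after the job is handed in: All three rods at rest, each in its own groove (centre under 24 mm above the table, within 0.1 rad of the groove line and 30 mm of the tray's mid-line); the comb let go, at rest and upright (0.12 rad) on the cork mat, its foot within 40 mm of the mat's centre (z of rod_a in the frame of tray between 0.018 and 0.024 m and angle between the x axis of each of rod_a, rod_b, rod_c and the x axis of tray, either way round below 0.1 rad and y of rod_a in the frame of tray between -0.096 and 0.052 m and x of rod_a in the frame of tray between -0.03 and 0.03 m and linear speed of each of rod_a, rod_b, rod_c, comb below 0.02 m/s and z of rod_b in the frame of tray between 0.018 and 0.024 m and y of rod_b in the frame of tray between -0.096 and 0.052 m and x of rod_b in the frame of tray between -0.03 and 0.03 m and z of rod_c in the frame of tray between 0.018 and 0.024 m and y of rod_c in the frame of tray between -0.096 and 0.052 m and x of rod_c in the frame of tray between -0.03 and 0.03 m and horizontal distance between comb_foot and mat below 0.04 m and height (world z) of comb_foot below 0.01 m and angle between comb's own z axis and vertical below 0.12 rad); the robot touches nothing.
It fails at once if the comb presses on the tray with more than 25 N (contact force between comb and tray above 25 N).
It fails at once if the comb presses on a rod with more than 25 N (contact force between comb and rod_a above 25 N or contact force between comb and rod_b above 25 N or contact force between comb and rod_c above 25 N).
It fails at once if a rod is touched by the fingers or the arm (contact force between any of the fingers, the arm and rod_a above 0.5 N or contact force between any of the fingers, the arm and rod_b above 0.5 N or contact force between any of the fingers, the arm and rod_c above 0.5 N).
It fails at once if a bystander is moved by more than 30 mm (distance of any of mug, bowl, brush, glaze, spatula, cone, beaker from where it was at the start of the episode above 0.03 m).
It also fails if it takes over 72 s, if anything falls off the work surface, if the arm or the gripper's body presses on something with over 40 N, if the wrist force passes 120 N, or if a joint passes its speed limit or range.

### The arm

A 6-joint arm with a two-finger parallel gripper is mounted at the origin on the work surface. World frame = base frame: x ahead of the robot, y to its left, z up, the work surface at z = 0. Lengths are in m, angles in rad, forces in N, time in s.
With the tool pointing down it reaches from about 0.4 to 0.825 m from the base axis. Payload 7 kg.
Tool frame: the origin (TCP) lies between the finger pads; the fingertips stand 17 mm ahead of it and the grasp point (between the pads) lies 2 mm behind it; x points along the fingers, z is the direction in which the jaws open and shut, and the axes are right-handed (so a half turn about x gives the same grasp; the last joint's range is limited). The gripper opens to 88 mm and grips with 3 to 60 N. Pads are 19 mm wide; open, the fingers measure 130 mm over their backs; the gripper's body (78 mm by 193 mm) begins 47 mm behind the grasp point.
Start: joints at [1.573, 0.359, 0.012, 0, -1.224, -0.288], TCP at [0.19, 0.648, 0.244] pointing down, gripper open.
Joint ranges: [-3.07, 3.07], [-1.43, 2.12], [-1.02, 1.25], [-3.03, 1.67], [-3.05, -0], [-3.03, 3.03]. Speed limits (rad/s): [2.39, 2.39, 3.01, 3.14, 3.14, 3.14].

### API

Orientations are given as [roll, pitch, yaw] about the fixed x, y, z axes, in that order (R = Rz(yaw) Ry(pitch) Rx(roll)).
In Python, from station import * gives the robot as it stands.
- The arm moves only by the tool step_arm, never from a script. Its argument "deltas" is a list of rows, each a list of 5 numbers: the shift along the tool's x, y, z in cm, then the turn about the tool's x in degrees, then the closure, from 0 (fully open) to 1 (shut). In form: [[dx, dy, dz, roll, fingers], ...]. A call has exactly 10 rows; each row is the pose to reach, as a shift and turn from the pose commanded when the call began, along the tool's axes at that moment; what a row does not reach only later rows make up. A row lasts 1/12 s, in which the tool goes at most 41.7 mm and 7.16 degrees, less where a joint would pass 70% of its speed; a pose out of reach is approached as far as the arm can. A call with a gripper value outside its range is refused whole. The fingers move at their own pace and stop on an object; "squeeze" is the grip in N (left out, the last holds). Time passes only in rows, so rows that repeat a pose let the fingers close, or fill a call up. It gives the time, the measured TCP pose, the force and the opening at its end, in the units of the state.
- get_state(): the state, without advancing time (a new reading comes with each control period).
- grab_frame(name): name is "scene" or "top"; returns a dict with "pixels" (420x560x3 uint8, red, green, blue), "range_z" (420x560 float32, m along the optical axis (not along the pixel's ray), 0 where there is no reading), "fx", "fy", "cx", "cy" (pixels), "view" (4x4, takes a point from world to camera coordinates). Camera axes: x right, y down, z forward; pixel columns grow to the right and rows downward; lengths in m; the calibration is good to about 2 mm. A picture is of the moment at which its call begins.
- job_done(): hands the job in, once; it reports no verdict.
Trained networks look in the newest picture that a camera, given by its name, has taken for a name from the list of things; names that differ only in an ending like _2 or _b are one class to them, and where a whole thing is asked for, a point or a joint stands for the part that bears it (a point fixed in the world has none). Each returns a list of dicts, best first, with "conf" (0 to 1); they miss things now and then, are a little off and sometimes report something else, mostly with a low value. They report only what shows in the picture. A call takes as long as a camera call. They do not tell look-alikes from the thing itself.
- boxes_of(thing, camera): "extent" ([left, top, right, bottom] in pixels, round what is visible of it).
- masks_of(thing, camera): "mask" (420x560 bool, what is visible of it) and "extent" ([left, top, right, bottom] in pixels, round what is visible of it).
The state is a dict: "t": time; "q": joint angles; "qd": joint speeds; "joint_efforts": joint torques, N m; "eef_pos": TCP position; "ee_rot": TCP orientation; "force": force on the tool from outside, world axes, zero at the start; "moment": the same for the moment, N m; "width": finger opening in m.
Only numpy, scipy, OpenCV 4.12 (cv2) and the standard library are available. Lean on these libraries where they do the work, as an engineer would, in place of code of your own. Each camera call takes 0.05 s, during which the arm holds its last target.

## Working session

There is one attempt and no reset: what is moved stays moved. The work goes in short steps, Python scripts to look and compute and a tool call to move; the robot and the scene stay as the last step left them, time stands still between calls to the robot, and variables do not carry over. Pictures are saved under pics/ and viewed, and the job is handed in when it is done.

Besides the shell and the picture viewer there is one more tool, called after "Request:" by a JSON object that holds its "op" and its "data", one argument or row to a line. step_arm: Moves the arm, as the interface text tells. Its arguments: {"type":"object","properties":{"deltas":{"type":"array"},"squeeze":{"type":"number"}},"required":["deltas"]}

```bash
ls; mkdir -p pics
python3 - <<'E'
from station import *
import cv2,json
s=get_state();print(s)
for n in ["scene","top"]:
    f=grab_frame(n)
    cv2.imwrite(f"pics/{n}0.png",cv2.cvtColor(f["pixels"],cv2.COLOR_RGB2BGR))
    print(n,f["fx"],f["fy"],f["cx"],f["cy"],f["view"])
E
```

```text
pics
{'t': 0.0, 'q': array([ 1.57307207e+00,  3.59437864e-01,  1.10434991e-02, -3.41225151e-04,
       -1.22410216e+00, -2.88073032e-01]), 'qd': array([-0.00054137, -0.00161302, -0.00019842,  0.0003092 ,  0.00200025,
       -0.00045276]), 'joint_efforts': array([ 8.34954608e-05, -5.82722247e+01,  2.93058103e+01,  6.99725792e+00,
        6.95596682e-03, -1.44915562e-04]), 'eef_pos': array([0.19021185, 0.64715789, 0.24258462]), 'ee_rot': array([ 0.10162639,  1.56906612, -1.75508344]), 'force': array([ 0.01630115, -0.28429441,  0.67969781]), 'moment': array([0.01560067, 0.03988329, 0.02305328]), 'width': 0.08765803669984769}
scene 468.16325183312495 468.16325183312495 281.06559957465697 209.77484948929472 [[ 0.67962345  0.73351003  0.0086603  -0.36994264]
 [ 0.56365076 -0.51461422 -0.6461192  -0.2462557 ]
 [-0.4694782   0.44399915 -0.76318738  1.5517227 ]
 [ 0.          0.          0.          1.        ]]
top 467.8028226081809 467.8028226081809 285.417777069677 207.06979207337804 [[-0.02873669 -0.99958603  0.00140659  0.01140935]
 [-0.98191131  0.02796505 -0.18726487  0.5700538 ]
 [ 0.18714801 -0.00676252 -0.98230845  1.17406002]
 [ 0.          0.          0.          1.        ]]
```

View pics/scene0.png

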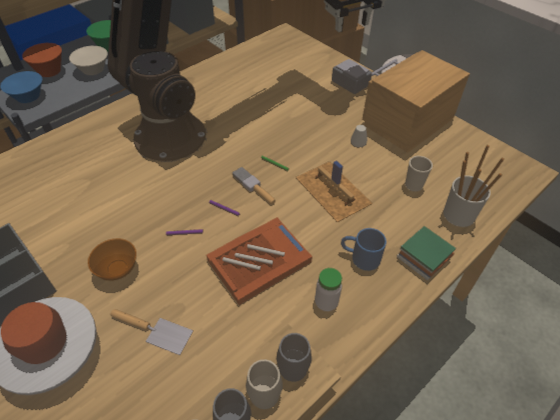

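View pics/top0.png

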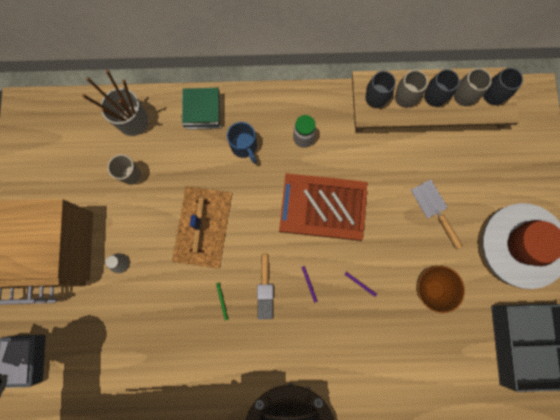

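Top picture: comb on the mat at about (198,225), tray centre at (323,207) with the blue stripe on its left (world +y), and three white rods at (315,205), (329,206), (343,208). The look-alikes are green (222,300) and purple (309,284), (361,284). Measuring next.

```bash
cat > h.py <<'E'
from station import *
import numpy as np, cv2
def cloud(f):
    Z=f["range_z"];v,u=np.mgrid[0:Z.shape[0],0:Z.shape[1]]
    P=np.stack([(u-f["cx"])/f["fx"]*Z,(v-f["cy"])/f["fy"]*Z,Z],-1)
    T=np.linalg.inv(f["view"]);W=P@T[:3,:3].T+T[:3,3]
    W[Z<=0]=np.nan
    return W
def proj(f,p):
    p=np.atleast_2d(p);c=p@f["view"][:3,:3].T+f["view"][:3,3]
    return np.stack([c[:,0]/c[:,2]*f["fx"]+f["cx"],c[:,1]/c[:,2]*f["fy"]+f["cy"]],-1)
def rays(f,uv,z):
    uv=np.atleast_2d(uv);T=np.linalg.inv(f["view"])
    d=np.stack([(uv[:,0]-f["cx"])/f["fx"],(uv[:,1]-f["cy"])/f["fy"],np.ones(len(uv))],-1)@T[:3,:3].T
    o=T[:3,3];return o+d*((z-o[2])/d[:,2])[:,None]
E
python3 - <<'E'
from h import *
for n in ["top","scene"]:
    f=grab_frame(n);W=cloud(f)
    np.savez(f"/tmp/{n}.npz",W=W,**f)
    print(n,'table z', np.nanmedian(W[...,2]))
    for th in ["comb","tray","mat","rod_a","comb_grip","mug","glaze"]:
        for r in masks_of(th,n)[:5]:
            m=r["mask"];p=W[m]; p=p[~np.isnan(p[:,0])]
            mm=cv2.minAreaRect(p[:,:2].astype(np.float32)*1000)
            print(th,round(r["conf"],2),np.round(r["extent"]),m.sum(),np.round(np.nanmedian(p,0),4),"zpct",np.round(np.percentile(p[:,2],[5,50,95]),4),np.round(mm[0],1),np.round(mm[1],1),round(mm[2],1))
E
```

```text
top table z -0.00014526017095861654
comb 0.69 [188. 197. 207. 255.] 440 [0.5283 0.2266 0.0381] zpct [0.0075 0.0381 0.1071] [536.2 230.2] [ 28.3 156.2] 84.5
tray 0.68 [281. 173. 366. 241.] 4364 [ 0.574  -0.1023  0.0249] zpct [0.0146 0.0249 0.0316] [ 575.3 -106.6] [222.4 161.4] 82.3
mat 0.78 [172. 190. 232. 265.] 3154 [0.5272 0.214  0.0039] zpct [-0.0003  0.0039  0.008 ] [532.5 222.5] [131.2 209.3] 80.0
rod_a 0.71 [332. 196. 355. 228.] 112 [ 0.5636 -0.1579  0.0344] zpct [0.0301 0.0344 0.0391] [ 566.  -158.1] [94.3  9.7] 30.9
rod_a 0.7 [321. 193. 342. 219.] 117 [ 0.5793 -0.1215  0.0344] zpct [0.0299 0.0344 0.0388] [ 576.  -123.5] [92.5  8.9] 32.6
rod_a 0.57 [346. 272. 374. 295.] 131 [ 0.3638 -0.2004  0.0083] zpct [0.0023 0.0083 0.0132] [ 366.6 -198.4] [93.1 12.2] 51.4
rod_a 0.57 [300. 265. 315. 304.] 133 [ 0.3756 -0.0596  0.0082] zpct [0.0035 0.0082 0.0127] [371.5 -61.6] [97.2 10.7] 17.8
rod_a 0.52 [307. 189. 327. 222.] 151 [ 0.5774 -0.0839  0.034 ] zpct [0.0199 0.034  0.038 ] [576.8 -85.4] [99.1 13.8] 32.5
comb_grip 0.92 [189. 198. 210. 256.] 409 [0.5289 0.2257 0.0384] zpct [0.0119 0.0
[... 1328 characters left out ...]
.] 93 [ 0.3677 -0.0647  0.0075] zpct [0.0037 0.0075 0.0116] [373.1 -63. ] [95.5 12.1] 18.1
rod_a 0.45 [246. 243. 284. 258.] 120 [ 0.5709 -0.0902  0.0334] zpct [0.0282 0.0334 0.0375] [573.9 -80.9] [94.1 23.5] 30.7
comb_grip 0.92 [317. 161. 353. 201.] 511 [0.5392 0.2223 0.0368] zpct [0.0067 0.0368 0.1036] [537.6 239.6] [ 46.5 148.1] 82.7
mug 0.63 [340. 226. 387. 272.] 1277 [0.7581 0.0967 0.049 ] zpct [0.0033 0.049  0.0838] [728.3 127.2] [117.7 149.4] 30.6
glaze 0.65 [316. 266. 340. 309.] 927 [ 0.7871 -0.078   0.0858] zpct [0.0121 0.0858 0.1112] [770.3 -54.8] [57.4 83.9] 37.9
glaze 0.18 [318. 162. 354. 203.] 520 [0.5417 0.2223 0.0368] zpct [0.007  0.0368 0.1032] [537.  236.8] [ 44.8 148.4] 83.1
```

Run:
```python
from h import *
def ang(p):
    c=p.mean(0);u,s,v=np.linalg.svd(p-c);a=np.degrees(np.arctan2(v[0,1],v[0,0]));return np.round(c,4),round((a+90)%180-90,2),len(p)
def rect(p):
    r=cv2.minAreaRect((p*1000).astype(np.float32));return np.round(r[0],1),np.round(r[1],1),round(r[2],2)
for n in ["top","scene"]:
    W=np.load(f"/tmp/{n}.npz")["W"];X,Y,Z=W[...,0],W[...,1],W[...,2]
    near=(abs(X-.532)<.1)&(abs(Y-.225)<.06)
    for lo,hi in[(.028,.042),(.033,.042),(.1,.12)]:
        m=near&(Z>lo)&(Z<hi);p=W[m][:,:2];print(n,'comb',lo,ang(p),rect(p))
    m=(Z>.002)&(abs(X-.532)<.14)&(abs(Y-.222)<.1)&(Z<.007);p=W[m];print('mat',rect(p[:,:2]))
    t=(abs(X-.575)<.13)&(abs(Y+.106)<.15)&(Z>.02)&(Z<.032);p=W[t][:,:2];print('tray',rect(p),np.round(np.median(p,0),4))
    yaw=np.radians(-7.7);c=np.array([.5753,-.1066])
    d=np.stack([X,Y],-1)-c
    tx=d[...,0]*np.cos(yaw)+d[...,1]*np.sin(yaw);ty=-d[...,0]*np.sin(yaw)+d[...,1]*np.cos(yaw)
    for s in(-1,1):
        o=[]
        for y in range(-105,111,10):
            m=(abs(s*tx*1000-68)<8)&(abs(ty*1000-y)<6);o.append((round(1000*np.nanmedian(Z[m]),1)))
        print('rail',s,o)
    o=[]
    # tilt of table near
    for y in range(60,116,10):
        m=(abs(tx)<.05)&(abs(ty*1000-y)<6);o.append(round(1000*np.nanmedian(Z[m]),1))
    print('shelf 26',o)
from scipy.spatial.transform import Rotation as R
s=get_state();print(np.round(R.from_euler('xyz',s['ee_rot']).as_matrix(),4),s['t'],s['force'])
f=dict(np.load("/tmp/top.npz"))
im=cv2.cvtColor(f["pixels"],cv2.COLOR_RGB2BGR)[160:280,165:385]
cv2.imwrite("pics/c1.png",cv2.resize(im,None,fx=3.6,fy=3.6,interpolation=cv2.INTER_CUBIC))
```

```text
top comb 0.028 (array([0.5294, 0.2274]), np.float64(-6.57), 257) (array([533.1, 227.8]), array([ 15.1, 150.6]), 83.06)
top comb 0.033 (array([0.5299, 0.2277]), np.float64(-6.57), 229) (array([531.9, 227.9]), array([ 14.5, 147.7]), 83.22)
top comb 0.1 (array([0.5326, 0.2274]), np.float64(-8.23), 70) (array([532.8, 227.9]), array([13.7, 28.8]), 83.96)
mat (array([532., 222.]), array([199.6, 279.9]), 89.97)
tray (array([ 575.5, -106.7]), array([224. , 161.7]), 82.22) [ 0.5769 -0.0843]
rail -1 [np.float64(26.4), np.float64(27.0), np.float64(26.6), np.float64(27.1), np.float64(27.3), np.float64(28.1), np.float64(28.9), np.float64(28.7), np.float64(28.5), np.float64(29.2), np.float64(28.1), np.float64(28.1), np.float64(27.5), np.float64(26.8), np.float64(26.8), np.float64(26.2), np.float64(27.0), np.float64(26.2), np.float64(26.6), np.float64(27.1), np.float64(26.3), np.float64(25.5)]
rail 1 [np.float64(26.1), np.float64(26.3), np.float64(27.3), np.float64(26.8), np.float64(28.5), np.float64(28.5), np.float64(28.8), np.float64(27.9), np.float64(28.8), np.float64(29.3), np.float64(28.6), np
[... 1159 characters left out ...]
 np.float64(27.2), np.float64(25.9), np.float64(25.3)]
rail 1 [np.float64(26.1), np.float64(26.3), np.float64(27.1), np.float64(26.7), np.float64(27.2), np.float64(27.2), np.float64(28.8), np.float64(27.7), np.float64(28.0), np.float64(28.9), np.float64(29.1), np.float64(27.8), np.float64(27.6), np.float64(26.3), np.float64(26.6), np.float64(26.7), np.float64(26.7), np.float64(25.6), np.float64(25.5), np.float64(25.0), np.float64(25.6), np.float64(26.2)]
shelf 26 [np.float64(25.4), np.float64(25.3), np.float64(25.6), np.float64(25.6), np.float64(25.7), np.float64(25.0)]
[[ 0.      0.9594 -0.2819]
 [-0.     -0.2819 -0.9594]
 [-1.      0.      0.    ]] 0.9 [ 0.55166106 -0.49016939 -0.21488652]
```

View pics/c1.png

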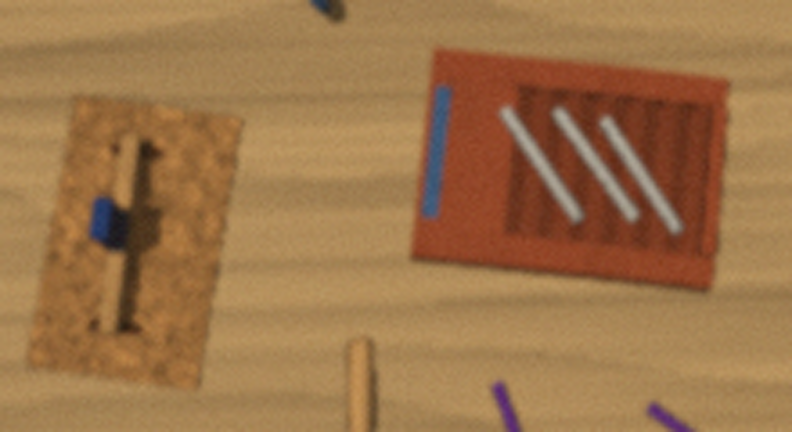

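Run:
```python
from h import *
Ws=[np.load(f"/tmp/{n}.npz")["W"] for n in("top","scene")]
P=np.concatenate([w.reshape(-1,3) for w in Ws]);P=P[~np.isnan(P[:,0])]
print("grid of max z (cm); cols y .7..-.3, rows x")
ys=np.arange(.7,-.35,-.05)
print("       "+" ".join(f"{y:5.2f}" for y in ys))
for x in np.arange(.9,.1,-.05):
    print(f"{x:5.2f}",*[f"{100*P[(abs(P[:,0]-x)<.025)&(abs(P[:,1]-y)<.025)][:,2].max() if ((abs(P[:,0]-x)<.025)&(abs(P[:,1]-y)<.025)).any() else -1:5.0f}" for y in ys])
```

```text
grid of max z (cm); cols y .7..-.3, rows x
        0.70  0.65  0.60  0.55  0.50  0.45  0.40  0.35  0.30  0.25  0.20  0.15  0.10  0.05 -0.00 -0.05 -0.10 -0.15 -0.20 -0.25 -0.30
 0.90     1     1     1     1     1    11    21     1     1     6     6     6     1     1     1     1     1     1     8    17    17
 0.85     1     1     1     1     1    22    22    23     1     6     6     6     1     1     1     1     1     1    13    17    17
 0.80     1     1     1     1     1    23    22    11     1     6     6     9     9     9     1    12    11     1     7    13     7
 0.75     1     1     1     1     1     1     1     1     1     1     1     9     9     9     1    12    12     1     1     1     1
 0.70     1     1     1     1     1     9    10     1     1     1     1     1     9     7     1     1     1     1     1     1     1
 0.65     1     1     1     1     1     9     9     1     1     1     1     1     1     1     3     3     3     3     3     3     1
 0.60    18    18    18    18    19     1     1     1     1     4     4     1     1     1     3     4     4     4     4     3     1

[... 487 characters left out ...]
   1     1     1     1     1     1     1
 0.35    15    16    16     1     1     1     1     1     1     1     2     1     2     3     1     1     1     1     2     1     1
 0.30     1     1     1     1     1     1     1     1     1     1     1     1     2     2     1     1     1     1     1     1     1
 0.25    32    31     6     1     1     1     1     1     1     1     1     1     1     1     1     1     1     1     1     1     1
 0.20    31    33    34    34     1     1     1     1     1     1     1     1     1     1     1     1     1     1     1     1     1
 0.15     7    31    31    34     1     1     1     1     1     1     1     1     1     1     1     1     1     1     1     1     1
```

Request:
{"op": "step_arm", "data": {
  "deltas": [
    [0, 1, 0.7, -1, 0],
    [0, 3, 2.05, -2, 0],
    [0, 5.8, 4.0, -3, 0],
    [0, 8.8, 6.0, -4, 0],
    [0, 11.8, 8.1, -5, 0],
    [0, 14.8, 10.1, -6, 0],
    [0, 17.8, 12.2, -7, 0],
    [0, 20.8, 14.2, -8, 0],
    [0, 23.8, 16.3, -9, 0],
    [0, 26.8, 18.3, -9.7, 0]
  ],
  "squeeze": 60
}}

```text
t: 1.73
eef_pos: [0.3966, 0.3949, 0.2439]
ee_rot: [2.77, 1.57, 1.084]
force: [0.5, 0.8, -0.0]
width: 0.0878
```

```bash
cat >> h.py <<'E'
from scipy.spatial.transform import Rotation as Rot
def st():
    s=get_state();R=Rot.from_euler('xyz',s['ee_rot']).as_matrix()
    a=np.degrees(np.arctan2(R[1,2],R[0,2]))%180
    print("t",round(s['t'],2),"pos",np.round(s['eef_pos'],4),"jaw",round(a,2),"F",np.round(s['force'],2),"M",np.round(s['moment'],2),"w",round(s['width'],4),"down",np.round(R[:,0],4),"q6",round(s['q'][5],2))
    return s,R
def to(p):
    s,R=st();print("delta cm (tool)",np.round(R.T@(np.array(p)-s['eef_pos'])*100,2))
E
python3 -c "
from h import *
to([.534,.227,.2])"
```

```text
t 1.73 pos [0.3966 0.3949 0.2439] jaw 83.39 F [ 0.52  0.78 -0.04] M [ 0.03 -0.09  0.02] w 0.0878 down [ 3.e-04  6.e-04 -1.e+00] q6 0.32
delta cm (tool) [ 4.39 15.58 15.1 ]
```

Request:
{"op": "step_arm", "data": {
  "deltas": [
    [0, 2.5, 2.4, 0, 0],
    [0.4, 5, 4.8, 0, 0],
    [0.8, 7.6, 7.4, 0, 0],
    [1.4, 10.2, 9.9, 0, 0],
    [2, 12.6, 12.2, 0, 0],
    [2.8, 14.4, 14, 0, 0],
    [3.6, 15.2, 14.7, 0, 0],
    [4.2, 15.5, 15, 0, 0],
    [4.4, 15.5, 15.05, 0, 0],
    [4.4, 15.5, 15.05, 0, 0]
  ]
}}

```text
t: 2.57
eef_pos: [0.5317, 0.2293, 0.1989]
ee_rot: [-0.895, 1.57, -2.582]
force: [0.1, 0.5, -0.1]
width: 0.0872
```

Run:
```python
from h import *
to([.534,.227,.082])
for n in ["scene","top"]:
    f=grab_frame(n)
    c=proj(f,[.534,.227,.1])[0].astype(int)
    im=cv2.cvtColor(f["pixels"],cv2.COLOR_RGB2BGR)[max(c[1]-75,0):c[1]+75,max(0,c[0]-100):c[0]+100]
    cv2.imwrite(f"pics/{n}1.png",cv2.resize(im,None,fx=3.5,fy=3.5,interpolation=cv2.INTER_CUBIC))
```

```text
t 2.57 pos [0.5317 0.2293 0.1989] jaw 83.33 F [ 0.14  0.52 -0.15] M [-0.04 -0.05  0.  ] w 0.0872 down [-9.e-04 -6.e-04 -1.e+00] q6 0.71
delta cm (tool) [11.69  0.26  0.19]
```

View pics/scene1.png

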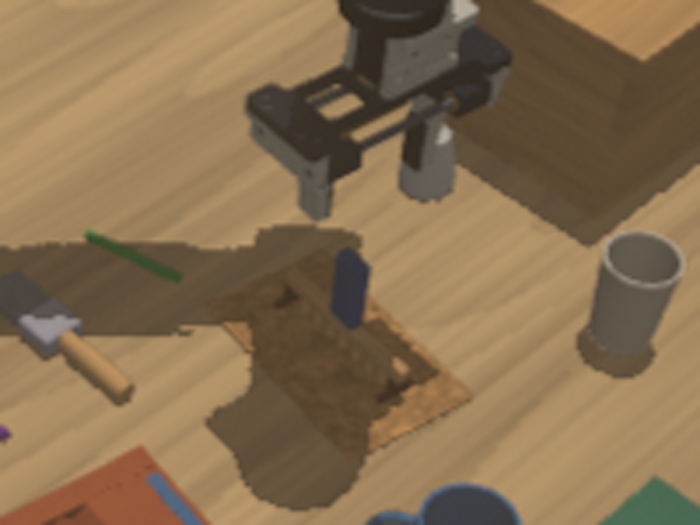

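The scene crop shows the open gripper straight above the comb's blue handle (crop 350,290), jaws either side along comb y; it is the only blue handle. I'm going down.

Request:
{"op": "step_arm", "data": {
  "deltas": [
    [0.8, 0.1, 0.1, 0, 0],
    [2.2, 0.2, 0.1, 0, 0],
    [4, 0.2, 0.1, 0, 0],
    [6, 0.2, 0.1, 0, 0],
    [8, 0.2, 0.1, 0, 0],
    [9.8, 0.2, 0.1, 0, 0],
    [11, 0.2, 0.1, 0, 0],
    [11.6, 0.2, 0.1, 0, 0],
    [11.7, 0.2, 0.1, 0, 0],
    [11.7, 0.2, 0.1, 0, 0]
  ]
}}

```text
t: 3.5
eef_pos: [0.5341, 0.2282, 0.0827]
ee_rot: [0.617, 1.571, -1.069]
force: [-0.0, 0.3, 1.5]
width: 0.0876
```

Run:
```python
from h import *
to([.534,.227,.082])
f=grab_frame("scene")
c=proj(f,[.534,.227,.08])[0].astype(int)
im=cv2.cvtColor(f["pixels"],cv2.COLOR_RGB2BGR)[max(c[1]-45,0):c[1]+45,max(0,c[0]-60):c[0]+60]
cv2.imwrite(f"pics/scene2.png",cv2.resize(im,None,fx=6,fy=6,interpolation=cv2.INTER_CUBIC))
```

```text
t 3.5 pos [0.5341 0.2282 0.0827] jaw 83.37 F [-0.04  0.33  1.54] M [-0.05 -0.05  0.  ] w 0.0876 down [ 1.e-04 -2.e-04 -1.e+00] q6 0.71
delta cm (tool) [ 0.07 -0.    0.12]
```

View pics/scene2.png

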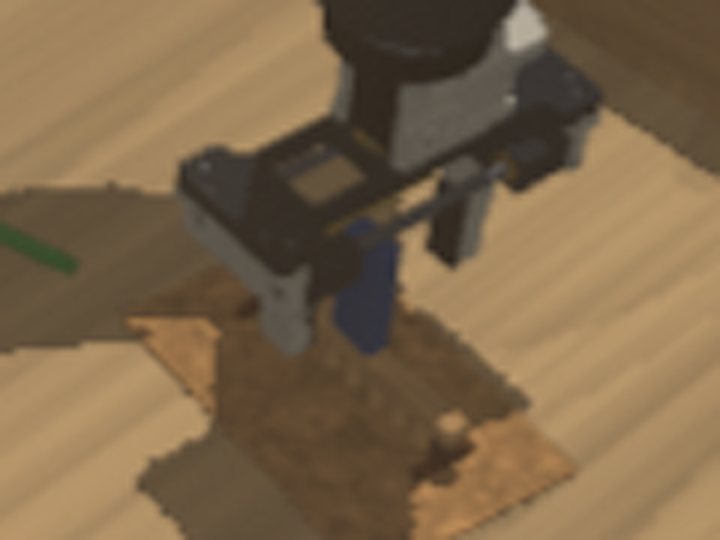

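The handle stands between the fingers (crop 370,290). Closing now.

Request:
{"op": "step_arm", "data": {
  "deltas": [
    [0, 0, 0.1, 0, 0.3],
    [0, 0, 0.1, 0, 0.5],
    [0, 0, 0.1, 0, 0.7],
    [0, 0, 0.1, 0, 0.85],
    [0, 0, 0.1, 0, 1],
    [0, 0, 0.1, 0, 1],
    [0, 0, 0.1, 0, 1],
    [0, 0, 0.1, 0, 1],
    [0, 0, 0.1, 0, 1],
    [0, 0, 0.1, 0, 1]
  ],
  "squeeze": 60
}}

```text
t: 4.38
eef_pos: [0.5341, 0.2267, 0.0825]
ee_rot: [-0.581, 1.571, -2.268]
force: [-0.4, -0.1, 0.3]
width: 0.0266
```

```bash
python3 -c "
from h import *
to([.534,.227,.18])"
```

```text
t 4.38 pos [0.5341 0.2267 0.0825] jaw 83.32 F [-0.42 -0.1   0.28] M [-0.02  0.   -0.01] w 0.0266 down [-1.e-04 -1.e-04 -1.e+00] q6 0.72
delta cm (tool) [-9.75 -0.01 -0.03]
```

Request:
{"op": "step_arm", "data": {
  "deltas": [
    [0, 0, 0, 0, 1],
    [0, 0, 0, 0, 1],
    [0, 0, 0, 0, 1],
    [0, 0, 0, 0, 1],
    [0, 0, 0, 0, 1],
    [-0.2, 0, 0, 0, 1],
    [-0.6, 0, 0, 0, 1],
    [-1.2, 0, 0, 0, 1],
    [-1.8, 0, 0, 0, 1],
    [-2.0, 0, 0, 0, 1]
  ]
}}

```text
t: 5.22
eef_pos: [0.5346, 0.2272, 0.104]
ee_rot: [2.291, 1.569, 0.604]
force: [0.8, -0.1, -1.1]
width: 0.0137
```

Run:
```python
from h import *
to([.534,.227,.18])
f=grab_frame("scene")
c=proj(f,[.534,.227,.08])[0].astype(int)
im=cv2.cvtColor(f["pixels"],cv2.COLOR_RGB2BGR)[max(c[1]-45,0):c[1]+45,max(0,c[0]-60):c[0]+60]
cv2.imwrite(f"pics/scene3.png",cv2.resize(im,None,fx=6,fy=6,interpolation=cv2.INTER_CUBIC))
```

```text
t 5.22 pos [0.5346 0.2272 0.104 ] jaw 83.34 F [ 0.8  -0.14 -1.05] M [ 0.02 -0.01 -0.01] w 0.0137 down [ 0.0014  0.001  -1.    ] q6 0.72
delta cm (tool) [-7.6  -0.05  0.01]
```

View pics/scene3.png

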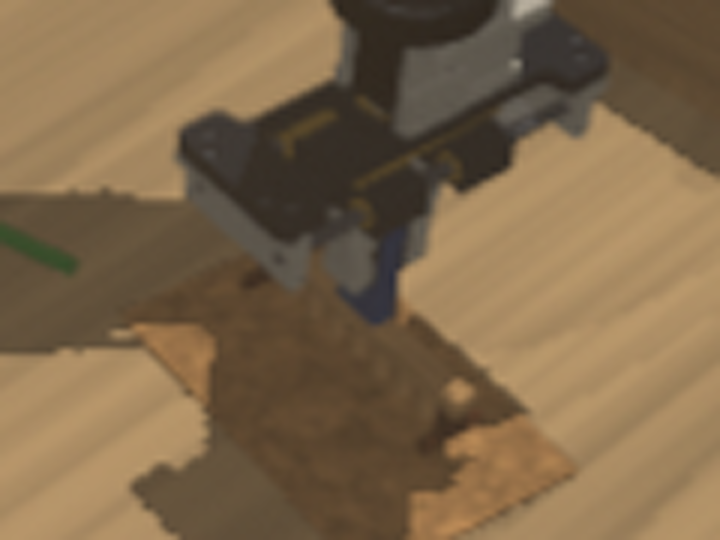

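Held: opening 13.7 mm, about 1 N hanging. Lifting and carrying over to the striped end.

Request:
{"op": "step_arm", "data": {
  "deltas": [
    [-0.8, 0, 0, 0, 1],
    [-2.2, 0.2, 0.4, 0, 1],
    [-3.6, 0.7, 1.9, 0.3, 1],
    [-4.6, 1.6, 4.6, 0.6, 1],
    [-4.8, 2.6, 7.6, 0.9, 1],
    [-4.8, 3.7, 10.6, 1.2, 1],
    [-4.8, 4.7, 13.6, 1.2, 1],
    [-4.8, 5.7, 16.6, 1.2, 1],
    [-4.8, 6.7, 19.4, 1.2, 1],
    [-4.8, 7.4, 21.6, 1.2, 1]
  ]
}}

```text
t: 6.1
eef_pos: [0.5826, 0.0015, 0.1511]
ee_rot: [1.429, 1.571, -0.28]
force: [-0.5, -0.0, -1.4]
width: 0.0137
```

```bash
python3 -c "
from h import *
to([.5884,-.0179,.128])"
```

```text
t 6.1 pos [0.5826 0.0015 0.1511] jaw 82.09 F [-0.52 -0.03 -1.42] M [ 0.02 -0.03  0.05] w 0.0137 down [ 2.e-04 -1.e-04 -1.e+00] q6 1.09
delta cm (tool) [2.31 0.84 1.85]
```

Request:
{"op": "step_arm", "data": {
  "deltas": [
    [0.2, 0.2, 0.5, 0, 1],
    [0.5, 0.5, 1.1, 0, 1],
    [0.9, 0.7, 1.6, 0, 1],
    [1.4, 0.8, 1.8, 0, 1],
    [1.8, 0.83, 1.85, 0, 1],
    [2.1, 0.83, 1.85, 0, 1],
    [2.3, 0.83, 1.85, 0, 1],
    [2.3, 0.83, 1.85, 0, 1],
    [2.3, 0.83, 1.85, 0, 1],
    [2.3, 0.83, 1.85, 0, 1]
  ]
}}

```text
t: 6.93
eef_pos: [0.5883, -0.0155, 0.1277]
ee_rot: [1.706, 1.571, -0.002]
force: [0.6, -0.5, -1.3]
width: 0.0136
```

Run:
```python
from h import *
to([.5884,-.0179,.105])
for n in("scene","top"):
    f=grab_frame(n)
    c=proj(f,[.58,-.06,.04])[0].astype(int)
    im=cv2.cvtColor(f["pixels"],cv2.COLOR_RGB2BGR)[max(c[1]-60,0):c[1]+60,max(0,c[0]-80):c[0]+80]
    cv2.imwrite(f"pics/{n}4.png",cv2.resize(im,None,fx=5,fy=5,interpolation=cv2.INTER_CUBIC))
    W=cloud(f);T=np.array([.576,-.107]);y=np.radians(-7.9);d=W[...,:2]-T
    tx=d[...,0]*np.cos(y)+d[...,1]*np.sin(y);ty=-d[...,0]*np.sin(y)+d[...,1]*np.cos(y);Z=W[...,2]
    m=(abs(tx)<.085)&(ty>.065)&(ty<.115)&(Z>.06)&(Z<.092)
    p=np.stack([tx[m],ty[m]],-1)*1000
    r=cv2.minAreaRect(p.astype(np.float32));print(n,len(p),np.round(r[0],1),np.round(r[1],1),round(r[2],1),np.median(Z[m]))
```

```text
t 6.93 pos [ 0.5883 -0.0155  0.1277] jaw 82.16 F [ 0.57 -0.54 -1.3 ] M [-0.01  0.01 -0.03] w 0.0136 down [ 3.e-04 -0.e+00 -1.e+00] q6 1.13
delta cm (tool) [2.27 0.05 0.23]
scene 232 [ 7.6 91.4] [138.2  14.5] 0.6 0.08045166798894887
top 132 [-45.6  92.1] [61.5 18.1] 6.3 0.08245184883693202
```

View pics/scene4.png

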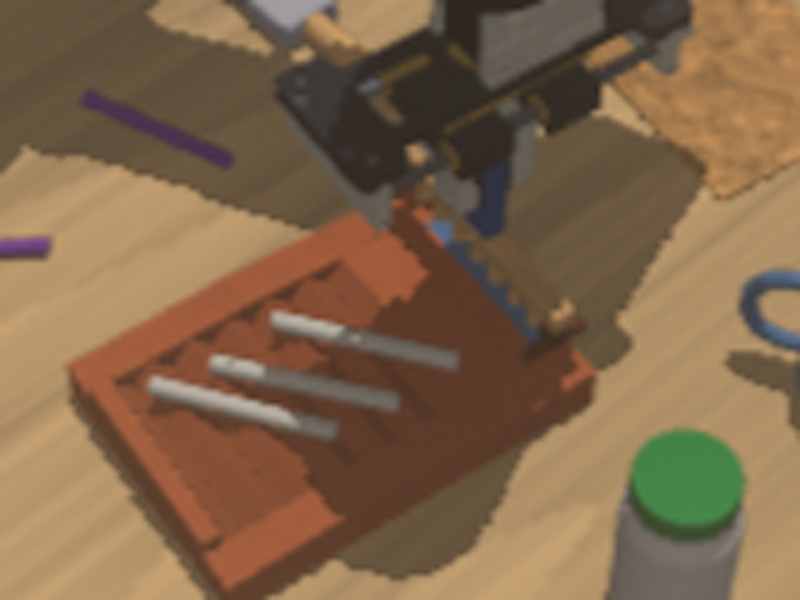

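View pics/top4.png

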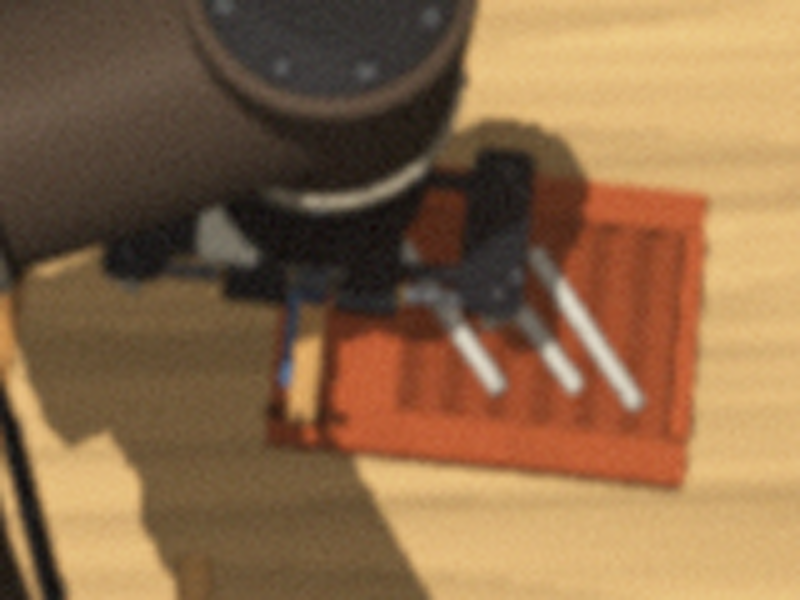

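The comb hangs over the shelf aligned with the tray; its ends reach about ±76 mm, so it's centred. Lowering to just short of contact.

Request:
{"op": "step_arm", "data": {
  "deltas": [
    [0.2, 0, 0.05, 0, 1],
    [0.5, 0, 0.1, 0, 1],
    [0.9, 0, 0.1, 0, 1],
    [1.3, 0, 0.1, 0, 1],
    [1.6, 0, 0.1, 0, 1],
    [1.8, 0, 0.1, 0, 1],
    [1.9, 0, 0.1, 0, 1],
    [1.95, 0, 0.1, 0, 1],
    [2, 0, 0.1, 0, 1],
    [2, 0, 0.1, 0, 1]
  ]
}}

```text
t: 7.87
eef_pos: [0.5881, -0.0168, 0.1076]
ee_rot: [1.893, 1.571, 0.185]
force: [0.0, 0.5, -2.5]
width: 0.0137
```

```bash
python3 -c "
from h import *
to([.5884,-.0179,.105])"
```

```text
t 7.87 pos [ 0.5881 -0.0168  0.1076] jaw 82.13 F [ 0.05  0.54 -2.48] M [-0.02 -0.02  0.  ] w 0.0137 down [ 1.e-04  0.e+00 -1.e+00] q6 1.13
delta cm (tool) [0.26 0.05 0.1 ]
```

Request:
{"op": "step_arm", "data": {
  "deltas": [
    [0.03, 0, 0, 0, 1],
    [0.06, 0, 0, 0, 1],
    [0.09, 0, 0, 0, 1],
    [0.12, 0, 0, 0, 1],
    [0.15, 0, 0, 0, 1],
    [0.18, 0, 0, 0, 1],
    [0.18, 0, 0, 0, 1],
    [0.18, 0, 0, 0, 1],
    [0.18, 0, 0, 0, 1],
    [0.18, 0, 0, 0, 1]
  ]
}}

```text
t: 8.7
eef_pos: [0.588, -0.0168, 0.1058]
ee_rot: [1.629, 1.571, -0.079]
force: [0.7, -0.5, -1.5]
width: 0.0137
```

```bash
python3 -c "
from h import *
to([.5884,-.0179,.105])"
```

```text
t 8.7 pos [ 0.588  -0.0168  0.1058] jaw 82.13 F [ 0.67 -0.46 -1.53] M [-0.05  0.01  0.  ] w 0.0137 down [ 0. -0. -1.] q6 1.13
delta cm (tool) [0.08 0.05 0.1 ]
```

Request:
{"op": "step_arm", "data": {
  "deltas": [
    [0.01, 0, 0, 0, 1],
    [0.02, 0, 0, 0, 1],
    [0.03, 0, 0, 0, 1],
    [0.04, 0, 0, 0, 1],
    [0.05, 0, 0, 0, 1],
    [0.05, 0, 0, 0, 1],
    [0.05, 0, 0, 0, 1],
    [0.05, 0, 0, 0, 1],
    [0.05, 0, 0, 0, 1],
    [0.05, 0, 0, 0, 1]
  ]
}}

```text
t: 9.53
eef_pos: [0.588, -0.0169, 0.1053]
ee_rot: [1.965, 1.571, 0.257]
force: [-0.3, -0.2, -1.0]
width: 0.0138
```

```bash
python3 -c "
from h import *
to([.5884,-.0179,.105])"
```

```text
t 9.53 pos [ 0.588  -0.0169  0.1053] jaw 82.12 F [-0.35 -0.18 -1.01] M [0.01 0.01 0.01] w 0.0138 down [ 0.  0. -1.] q6 1.13
delta cm (tool) [0.03 0.05 0.1 ]
```

Request:
{"op": "step_arm", "data": {
  "deltas": [
    [0.01, 0, 0, 0, 1],
    [0.02, 0, 0, 0, 1],
    [0.03, 0, 0, 0, 1],
    [0.04, 0, 0, 0, 1],
    [0.05, 0, 0, 0, 1],
    [0.05, 0, 0, 0, 1],
    [0.05, 0, 0, 0, 1],
    [0.05, 0, 0, 0, 1],
    [0.05, 0, 0, 0, 1],
    [0.05, 0, 0, 0, 1]
  ]
}}

```text
t: 10.37
eef_pos: [0.5881, -0.0168, 0.105]
ee_rot: [1.548, 1.571, -0.16]
force: [-1.9, 0.0, 3.8]
width: 0.0136
```

```bash
python3 -c "
from h import *
to([.5884,-.0179,.105])"
```

```text
t 10.37 pos [ 0.5881 -0.0168  0.105 ] jaw 82.13 F [-1.91  0.03  3.83] M [ 0.13  0.85 -0.05] w 0.0136 down [ 2.e-04 -0.e+00 -1.e+00] q6 1.13
delta cm (tool) [0.   0.05 0.1 ]
```

Contact at TCP z 0.105 with about 5 N, matching a rail at 26.5 mm. Starting the push in small calls, following the force.

Request:
{"op": "step_arm", "data": {
  "deltas": [
    [0.01, 0, 0, 0, 1],
    [0.01, 0, 0.05, 0, 1],
    [0.01, 0, 0.15, 0, 1],
    [0.01, 0, 0.25, 0, 1],
    [0.01, 0, 0.35, 0, 1],
    [0.01, 0, 0.45, 0, 1],
    [0.01, 0, 0.55, 0, 1],
    [0.01, 0, 0.65, 0, 1],
    [0.01, 0, 0.75, 0, 1],
    [0.01, 0, 0.8, 0, 1]
  ]
}}

```text
t: 11.2
eef_pos: [0.5875, -0.0247, 0.105]
ee_rot: [1.939, 1.569, 0.231]
force: [-0.3, 3.8, 5.3]
width: 0.0139
```

```bash
cat >> h.py <<'E'
def tr():
    s,R=st();y=np.radians(-7.9);d=s['eef_pos'][:2]-np.array([.576,-.107])
    F=s['force'];ty=np.array([-np.sin(y),np.cos(y)])
    print("TRAY x %.1f y %.1f z %.2f  Fz %.1f Fy %.1f My %.2f"%((d[0]*np.cos(y)+d[1]*np.sin(y))*1000,(d@ty)*1000,s['eef_pos'][2]*1000,F[2],F[:2]@ty,s['moment'][1]))
E
python3 -c "
from h import *
tr()"
```

```text
t 11.2 pos [ 0.5875 -0.0247  0.105 ] jaw 82.13 F [-0.28  3.77  5.28] M [ 1.87 -0.19 -0.08] w 0.0139 down [ 1.3e-03  3.0e-04 -1.0e+00] q6 1.14
TRAY x 0.1 y 83.1 z 104.98  Fz 5.3 Fy 3.7 My -0.19
```

Request:
{"op": "step_arm", "data": {
  "deltas": [
    [0, 0, 0.1, 0, 1],
    [0, 0, 0.2, 0, 1],
    [0, 0, 0.3, 0, 1],
    [0, 0, 0.4, 0, 1],
    [0, 0, 0.5, 0, 1],
    [0, 0, 0.6, 0, 1],
    [0, 0, 0.7, 0, 1],
    [0, 0, 0.8, 0, 1],
    [0, 0, 0.9, 0, 1],
    [0, 0, 1.0, 0, 1]
  ]
}}

```text
t: 12.03
eef_pos: [0.5861, -0.0346, 0.105]
ee_rot: [1.953, 1.57, 0.244]
force: [0.8, 4.2, 5.4]
width: 0.0134
```

```bash
python3 -c "
from h import *
tr()"
```

```text
t 12.03 pos [ 0.5861 -0.0346  0.105 ] jaw 82.13 F [0.81 4.22 5.42] M [ 1.95 -0.1  -0.1 ] w 0.0134 down [ 1.2e-03  3.0e-04 -1.0e+00] q6 1.16
TRAY x 0.0 y 73.1 z 104.99  Fz 5.4 Fy 4.3 My -0.10
```

Request:
{"op": "step_arm", "data": {
  "deltas": [
    [0, 0, 0.1, 0, 1],
    [0, 0, 0.2, 0, 1],
    [0, 0, 0.3, 0, 1],
    [0, 0, 0.4, 0, 1],
    [0, 0, 0.5, 0, 1],
    [0, 0, 0.6, 0, 1],
    [0, 0, 0.7, 0, 1],
    [0, 0, 0.8, 0, 1],
    [0, 0, 0.9, 0, 1],
    [0, 0, 1.0, 0, 1]
  ]
}}

```text
t: 12.87
eef_pos: [0.5848, -0.0444, 0.1051]
ee_rot: [2.02, 1.569, 0.312]
force: [0.7, 6.2, 5.6]
width: 0.0133
```

```bash
python3 -c "
from h import *
tr()"
```

```text
t 12.87 pos [ 0.5848 -0.0444  0.1051] jaw 82.13 F [0.67 6.2  5.58] M [ 2.27 -0.04 -0.08] w 0.0133 down [ 1.4e-03  4.0e-04 -1.0e+00] q6 1.18
TRAY x 0.1 y 63.2 z 105.06  Fz 5.6 Fy 6.2 My -0.04
```

Request:
{"op": "step_arm", "data": {
  "deltas": [
    [0, 0, 0.08, 0, 1],
    [0, 0, 0.16, 0, 1],
    [0, 0, 0.24, 0, 1],
    [-0.005, 0, 0.32, 0, 1],
    [-0.005, 0, 0.4, 0, 1],
    [-0.01, 0, 0.48, 0, 1],
    [-0.01, 0, 0.56, 0, 1],
    [-0.015, 0, 0.64, 0, 1],
    [-0.015, 0, 0.72, 0, 1],
    [-0.02, 0, 0.8, 0, 1]
  ]
}}

```text
t: 13.7
eef_pos: [0.5839, -0.0522, 0.1054]
ee_rot: [1.985, 1.569, 0.277]
force: [1.7, 5.4, 6.7]
width: 0.0139
```

```bash
python3 -c "
from h import *
tr()"
```

```text
t 13.7 pos [ 0.5839 -0.0522  0.1054] jaw 82.13 F [1.75 5.42 6.74] M [ 2.22 -0.18 -0.07] w 0.0139 down [ 1.8e-03  5.0e-04 -1.0e+00] q6 1.19
TRAY x 0.3 y 55.3 z 105.37  Fz 6.7 Fy 5.6 My -0.18
```

Request:
{"op": "step_arm", "data": {
  "deltas": [
    [-0.005, 0, 0.08, 0, 1],
    [-0.01, 0, 0.16, 0, 1],
    [-0.014, 0, 0.24, 0, 1],
    [-0.018, 0, 0.32, 0, 1],
    [-0.022, 0, 0.4, 0, 1],
    [-0.026, 0, 0.48, 0, 1],
    [-0.03, 0, 0.56, 0, 1],
    [-0.034, 0, 0.64, 0, 1],
    [-0.038, 0, 0.72, 0, 1],
    [-0.042, 0, 0.8, 0, 1]
  ]
}}

```text
t: 14.53
eef_pos: [0.5827, -0.0602, 0.1057]
ee_rot: [1.951, 1.569, 0.242]
force: [1.1, 5.2, 6.0]
width: 0.0135
```

```bash
python3 -c "
from h import *
tr()"
```

```text
t 14.53 pos [ 0.5827 -0.0602  0.1057] jaw 82.13 F [1.1  5.21 5.97] M [ 2.15 -0.26 -0.19] w 0.0135 down [ 1.5e-03  4.0e-04 -1.0e+00] q6 1.2
TRAY x 0.2 y 47.2 z 105.69  Fz 6.0 Fy 5.3 My -0.26
```

Request:
{"op": "step_arm", "data": {
  "deltas": [
    [-0.005, 0, 0.08, 0, 1],
    [-0.01, 0, 0.16, 0, 1],
    [-0.014, 0, 0.24, 0, 1],
    [-0.018, 0, 0.32, 0, 1],
    [-0.022, 0, 0.4, 0, 1],
    [-0.026, 0, 0.48, 0, 1],
    [-0.03, 0, 0.56, 0, 1],
    [-0.034, 0, 0.64, 0, 1],
    [-0.038, 0, 0.72, 0, 1],
    [-0.042, 0, 0.8, 0, 1]
  ]
}}

```text
t: 15.37
eef_pos: [0.5815, -0.0682, 0.106]
ee_rot: [1.926, 1.569, 0.218]
force: [1.1, 4.6, 4.6]
width: 0.0138
```

```bash
python3 -c "
from h import *
tr()"
```

```text
t 15.37 pos [ 0.5815 -0.0682  0.106 ] jaw 82.13 F [1.09 4.65 4.62] M [ 1.99 -0.29 -0.13] w 0.0138 down [ 1.3e-03  3.0e-04 -1.0e+00] q6 1.22
TRAY x 0.1 y 39.2 z 106.01  Fz 4.6 Fy 4.8 My -0.29
```

Request:
{"op": "step_arm", "data": {
  "deltas": [
    [-0.003, 0, 0.08, 0, 1],
    [-0.006, 0, 0.16, 0, 1],
    [-0.009, 0, 0.24, 0, 1],
    [-0.012, 0, 0.32, 0, 1],
    [-0.015, 0, 0.4, 0, 1],
    [-0.018, 0, 0.48, 0, 1],
    [-0.021, 0, 0.56, 0, 1],
    [-0.024, 0, 0.64, 0, 1],
    [-0.027, 0, 0.72, 0, 1],
    [-0.03, 0, 0.8, 0, 1]
  ]
}}

```text
t: 16.2
eef_pos: [0.5804, -0.0761, 0.1063]
ee_rot: [1.957, 1.57, 0.249]
force: [0.6, 5.0, 5.9]
width: 0.0137
```

Run:
```python
from h import *
tr()
f=grab_frame("scene")
c=proj(f,[.58,-.09,.03])[0].astype(int)
im=cv2.cvtColor(f["pixels"],cv2.COLOR_RGB2BGR)[max(c[1]-60,0):c[1]+60,max(0,c[0]-80):c[0]+80]
cv2.imwrite(f"pics/scene5.png",cv2.resize(im,None,fx=5,fy=5,interpolation=cv2.INTER_CUBIC))
```

```text
t 16.2 pos [ 0.5804 -0.0761  0.1063] jaw 82.13 F [0.58 5.01 5.89] M [ 2.07 -0.29 -0.1 ] w 0.0137 down [ 1.2e-03  3.0e-04 -1.0e+00] q6 1.23
TRAY x 0.1 y 31.2 z 106.33  Fz 5.9 Fy 5.0 My -0.29
```

View pics/scene5.png

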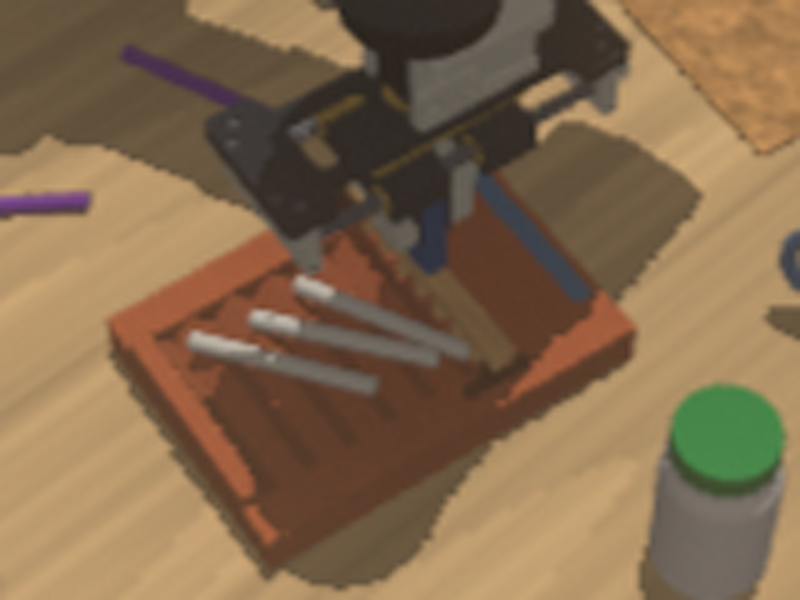

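The comb has just reached the first rod's near end (crop 465,350) and is turning it. Continuing.

Request:
{"op": "step_arm", "data": {
  "deltas": [
    [-0.003, 0, 0.08, 0, 1],
    [-0.007, 0, 0.16, 0, 1],
    [-0.01, 0, 0.24, 0, 1],
    [-0.014, 0, 0.32, 0, 1],
    [-0.018, 0, 0.4, 0, 1],
    [-0.021, 0, 0.48, 0, 1],
    [-0.025, 0, 0.56, 0, 1],
    [-0.029, 0, 0.64, 0, 1],
    [-0.033, 0, 0.72, 0, 1],
    [-0.036, 0, 0.8, 0, 1]
  ]
}}

```text
t: 17.08
eef_pos: [0.5792, -0.0841, 0.1066]
ee_rot: [1.892, 1.57, 0.184]
force: [0.3, 4.5, 4.5]
width: 0.0137
```

```bash
python3 -c "
from h import *
tr()"
```

```text
t 17.08 pos [ 0.5792 -0.0841  0.1066] jaw 82.14 F [0.31 4.54 4.46] M [ 2.1  -0.36 -0.13] w 0.0137 down [ 1.1e-03  2.0e-04 -1.0e+00] q6 1.24
TRAY x 0.0 y 23.1 z 106.64  Fz 4.5 Fy 4.5 My -0.36
```

Request:
{"op": "step_arm", "data": {
  "deltas": [
    [-0.002, 0, 0.08, 0, 1],
    [-0.005, 0, 0.16, 0, 1],
    [-0.007, 0, 0.24, 0, 1],
    [-0.01, 0, 0.32, 0, 1],
    [-0.012, 0, 0.4, 0, 1],
    [-0.014, 0, 0.48, 0, 1],
    [-0.017, 0, 0.56, 0, 1],
    [-0.019, 0, 0.64, 0, 1],
    [-0.022, 0, 0.72, 0, 1],
    [-0.024, 0, 0.8, 0, 1]
  ]
}}

```text
t: 17.92
eef_pos: [0.5782, -0.092, 0.107]
ee_rot: [1.916, 1.569, 0.208]
force: [1.2, 5.3, 6.5]
width: 0.0134
```

```bash
python3 -c "
from h import *
tr()"
```

```text
t 17.92 pos [ 0.5782 -0.092   0.107 ] jaw 82.14 F [1.25 5.34 6.47] M [ 2.23 -0.41 -0.07] w 0.0134 down [ 1.3e-03  3.0e-04 -1.0e+00] q6 1.26
TRAY x 0.1 y 15.2 z 106.96  Fz 6.5 Fy 5.5 My -0.41
```

Request:
{"op": "step_arm", "data": {
  "deltas": [
    [-0.004, 0, 0.08, 0, 1],
    [-0.007, 0, 0.16, 0, 1],
    [-0.01, 0, 0.24, 0, 1],
    [-0.014, 0, 0.32, 0, 1],
    [-0.017, 0, 0.4, 0, 1],
    [-0.02, 0, 0.48, 0, 1],
    [-0.023, 0, 0.56, 0, 1],
    [-0.026, 0, 0.64, 0, 1],
    [-0.029, 0, 0.72, 0, 1],
    [-0.032, 0, 0.8, 0, 1]
  ]
}}

```text
t: 18.75
eef_pos: [0.5771, -0.0999, 0.1073]
ee_rot: [1.902, 1.569, 0.194]
force: [1.1, 4.8, 5.3]
width: 0.014
```

Run:
```python
from h import *
tr()
f=grab_frame("scene")
c=proj(f,[.58,-.09,.03])[0].astype(int)
im=cv2.cvtColor(f["pixels"],cv2.COLOR_RGB2BGR)[max(c[1]-60,0):c[1]+60,max(0,c[0]-80):c[0]+80]
cv2.imwrite(f"pics/scene6.png",cv2.resize(im,None,fx=5,fy=5,interpolation=cv2.INTER_CUBIC))
```

```text
t 18.75 pos [ 0.5771 -0.0999  0.1073] jaw 82.14 F [1.07 4.82 5.26] M [ 2.27 -0.27 -0.08] w 0.014 down [ 1.3e-03  3.0e-04 -1.0e+00] q6 1.27
TRAY x 0.1 y 7.2 z 107.28  Fz 5.3 Fy 4.9 My -0.27
```

View pics/scene6.png

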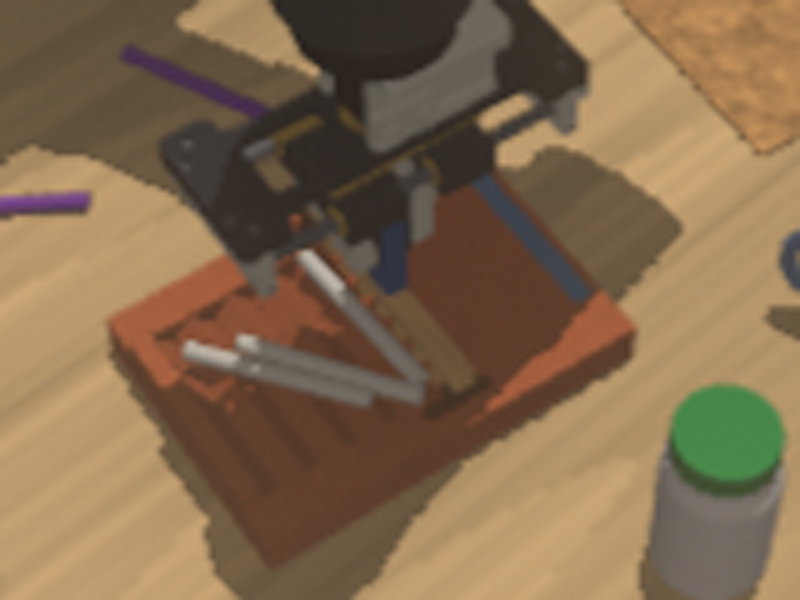

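The first rod is now nearly parallel ahead of the comb (crop 360,315); the other two follow. Continuing.

Request:
{"op": "step_arm", "data": {
  "deltas": [
    [-0.002, 0, 0.08, 0, 1],
    [-0.004, 0, 0.16, 0, 1],
    [-0.007, 0, 0.24, 0, 1],
    [-0.009, 0, 0.32, 0, 1],
    [-0.012, 0, 0.4, 0, 1],
    [-0.014, 0, 0.48, 0, 1],
    [-0.017, 0, 0.56, 0, 1],
    [-0.019, 0, 0.64, 0, 1],
    [-0.021, 0, 0.72, 0, 1],
    [-0.023, 0, 0.8, 0, 1]
  ]
}}

```text
t: 19.63
eef_pos: [0.576, -0.1078, 0.1076]
ee_rot: [1.952, 1.569, 0.244]
force: [1.2, 5.6, 5.6]
width: 0.0136
```

```bash
python3 -c "
from h import *
tr()"
```

```text
t 19.63 pos [ 0.576  -0.1078  0.1076] jaw 82.13 F [1.16 5.56 5.65] M [ 2.07 -0.26 -0.12] w 0.0136 down [ 1.4e-03  4.0e-04 -1.0e+00] q6 1.29
TRAY x 0.1 y -0.7 z 107.59  Fz 5.6 Fy 5.7 My -0.26
```

Request:
{"op": "step_arm", "data": {
  "deltas": [
    [-0.002, 0, 0.08, 0, 1],
    [-0.003, 0, 0.16, 0, 1],
    [-0.005, 0, 0.24, 0, 1],
    [-0.007, 0, 0.32, 0, 1],
    [-0.008, 0, 0.4, 0, 1],
    [-0.01, 0, 0.48, 0, 1],
    [-0.011, 0, 0.56, 0, 1],
    [-0.012, 0, 0.64, 0, 1],
    [-0.013, 0, 0.72, 0, 1],
    [-0.014, 0, 0.8, 0, 1]
  ]
}}

```text
t: 20.47
eef_pos: [0.5748, -0.1158, 0.1076]
ee_rot: [1.865, 1.57, 0.157]
force: [1.7, 4.2, 5.8]
width: 0.0137
```

```bash
python3 -c "
from h import *
tr()"
```

```text
t 20.47 pos [ 0.5748 -0.1158  0.1076] jaw 82.13 F [1.65 4.25 5.82] M [ 2.08 -0.23 -0.09] w 0.0137 down [ 1.e-03  2.e-04 -1.e+00] q6 1.3
TRAY x -0.0 y -8.9 z 107.62  Fz 5.8 Fy 4.4 My -0.23
```

Request:
{"op": "step_arm", "data": {
  "deltas": [
    [0, 0, 0.08, 0, 1],
    [0, 0, 0.16, 0, 1],
    [0, 0, 0.24, 0, 1],
    [0, 0, 0.32, 0, 1],
    [0, 0, 0.4, 0, 1],
    [0, 0, 0.48, 0, 1],
    [0, 0, 0.56, 0, 1],
    [0, 0, 0.64, 0, 1],
    [0, 0, 0.72, 0, 1],
    [0, 0, 0.8, 0, 1]
  ]
}}

```text
t: 21.3
eef_pos: [0.5736, -0.1237, 0.1076]
ee_rot: [1.96, 1.57, 0.252]
force: [0.7, 5.1, 5.1]
width: 0.0136
```

Run:
```python
from h import *
tr()
f=grab_frame("scene")
c=proj(f,[.58,-.09,.03])[0].astype(int)
im=cv2.cvtColor(f["pixels"],cv2.COLOR_RGB2BGR)[max(c[1]-60,0):c[1]+60,max(0,c[0]-80):c[0]+80]
cv2.imwrite(f"pics/scene7.png",cv2.resize(im,None,fx=5,fy=5,interpolation=cv2.INTER_CUBIC))
```

```text
t 21.3 pos [ 0.5736 -0.1237  0.1076] jaw 82.13 F [0.73 5.13 5.13] M [ 2.21 -0.28 -0.03] w 0.0136 down [ 9.e-04  2.e-04 -1.e+00] q6 1.31
TRAY x -0.1 y -16.9 z 107.60  Fz 5.1 Fy 5.2 My -0.28
```

View pics/scene7.png

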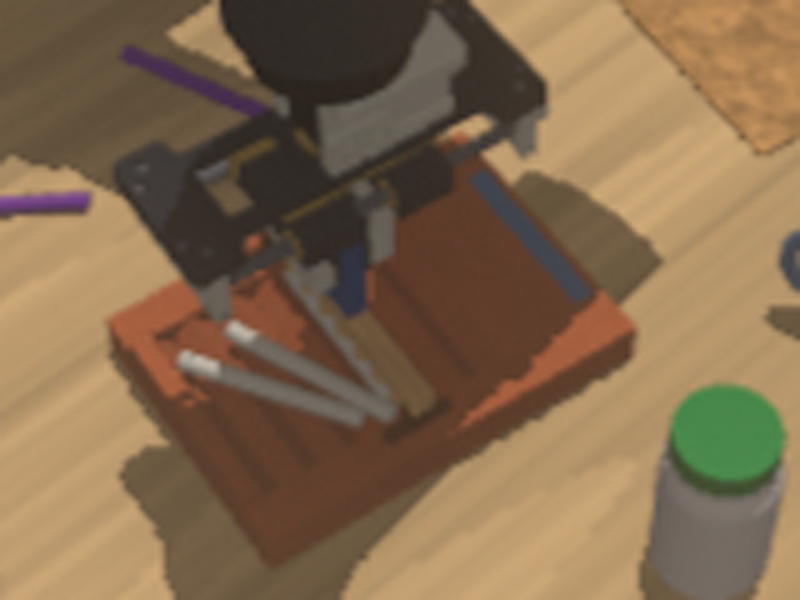

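Request:
{"op": "step_arm", "data": {
  "deltas": [
    [0, 0, 0.08, 0, 1],
    [0, 0, 0.16, 0, 1],
    [0, 0, 0.24, 0, 1],
    [0, 0, 0.32, 0, 1],
    [0, 0, 0.4, 0, 1],
    [0, 0, 0.48, 0, 1],
    [0.003, 0, 0.56, 0, 1],
    [0.006, 0, 0.64, 0, 1],
    [0.008, 0, 0.72, 0, 1],
    [0.01, 0, 0.8, 0, 1]
  ]
}}

```text
t: 22.18
eef_pos: [0.5725, -0.1316, 0.1076]
ee_rot: [2.02, 1.57, 0.311]
force: [1.0, 6.0, 6.9]
width: 0.014
```

```bash
python3 -c "
from h import *
tr()"
```

```text
t 22.18 pos [ 0.5725 -0.1316  0.1076] jaw 82.13 F [1.   6.03 6.86] M [ 2.53 -0.14 -0.11] w 0.014 down [ 1.e-03  3.e-04 -1.e+00] q6 1.33
TRAY x -0.1 y -24.8 z 107.58  Fz 6.9 Fy 6.1 My -0.14
```

Request:
{"op": "step_arm", "data": {
  "deltas": [
    [0, 0, 0.08, 0, 1],
    [0, 0, 0.16, 0, 1],
    [0, 0, 0.24, 0, 1],
    [0, 0, 0.32, 0, 1],
    [0, 0, 0.4, 0, 1],
    [0, 0, 0.48, 0, 1],
    [0, 0, 0.56, 0, 1],
    [0, 0, 0.64, 0, 1],
    [0, 0, 0.72, 0, 1],
    [0, 0, 0.8, 0, 1]
  ]
}}

```text
t: 23.02
eef_pos: [0.5714, -0.1395, 0.1075]
ee_rot: [2.034, 1.57, 0.326]
force: [0.6, 4.5, 5.7]
width: 0.0137
```

Run:
```python
from h import *
tr()
f=grab_frame("scene")
c=proj(f,[.58,-.09,.03])[0].astype(int)
im=cv2.cvtColor(f["pixels"],cv2.COLOR_RGB2BGR)[max(c[1]-60,0):c[1]+60,max(0,c[0]-80):c[0]+80]
cv2.imwrite(f"pics/scene8.png",cv2.resize(im,None,fx=5,fy=5,interpolation=cv2.INTER_CUBIC))
```

```text
t 23.02 pos [ 0.5714 -0.1395  0.1075] jaw 82.13 F [0.64 4.53 5.69] M [ 2.1  -0.19 -0.14] w 0.0137 down [ 1.e-03  3.e-04 -1.e+00] q6 1.34
TRAY x -0.1 y -32.8 z 107.53  Fz 5.7 Fy 4.6 My -0.19
```

View pics/scene8.png

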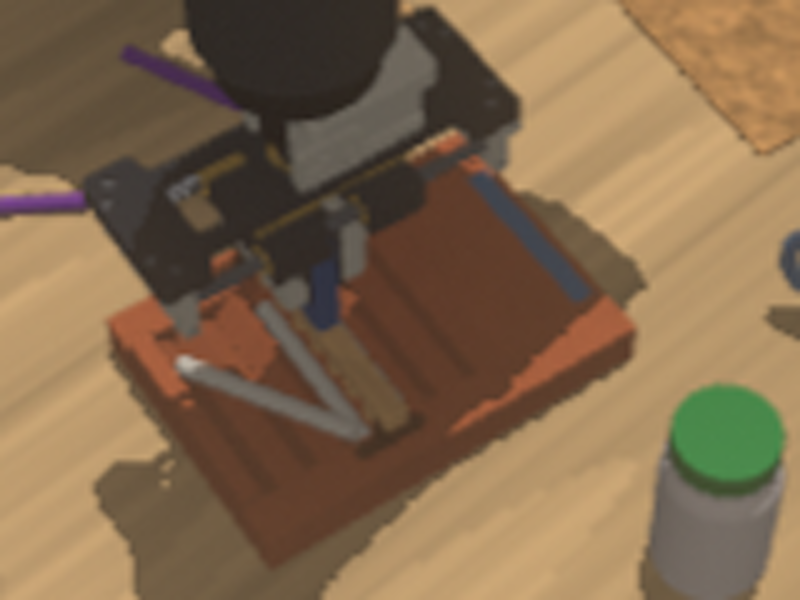

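The first rod has dropped under the comb and the second is now nearly parallel (crop 315,370). Continuing.

Request:
{"op": "step_arm", "data": {
  "deltas": [
    [0, 0, 0.08, 0, 1],
    [0.002, 0, 0.16, 0, 1],
    [0.004, 0, 0.24, 0, 1],
    [0.006, 0, 0.32, 0, 1],
    [0.008, 0, 0.4, 0, 1],
    [0.01, 0, 0.48, 0, 1],
    [0.012, 0, 0.56, 0, 1],
    [0.014, 0, 0.64, 0, 1],
    [0.016, 0, 0.72, 0, 1],
    [0.018, 0, 0.8, 0, 1]
  ]
}}

```text
t: 23.9
eef_pos: [0.5702, -0.1475, 0.1073]
ee_rot: [1.996, 1.57, 0.288]
force: [-0.1, 4.7, 6.3]
width: 0.0137
```

```bash
python3 -c "
from h import *
tr()"
```

```text
t 23.9 pos [ 0.5702 -0.1475  0.1073] jaw 82.13 F [-0.14  4.72  6.31] M [ 2.14 -0.19 -0.03] w 0.0137 down [ 8.e-04  2.e-04 -1.e+00] q6 1.36
TRAY x -0.2 y -40.9 z 107.31  Fz 6.3 Fy 4.7 My -0.19
```

Request:
{"op": "step_arm", "data": {
  "deltas": [
    [0.002, 0, 0.08, 0, 1],
    [0.004, 0, 0.16, 0, 1],
    [0.006, 0, 0.24, 0, 1],
    [0.008, 0, 0.32, 0, 1],
    [0.011, 0, 0.4, 0, 1],
    [0.014, 0, 0.48, 0, 1],
    [0.016, 0, 0.56, 0, 1],
    [0.018, 0, 0.64, 0, 1],
    [0.02, 0, 0.72, 0, 1],
    [0.022, 0, 0.8, 0, 1]
  ]
}}

```text
t: 24.73
eef_pos: [0.5691, -0.1554, 0.1071]
ee_rot: [2.059, 1.57, 0.35]
force: [0.2, 5.2, 6.0]
width: 0.0137
```

Run:
```python
from h import *
tr()
f=grab_frame("scene")
c=proj(f,[.58,-.09,.03])[0].astype(int)
im=cv2.cvtColor(f["pixels"],cv2.COLOR_RGB2BGR)[max(c[1]-60,0):c[1]+60,max(0,c[0]-80):c[0]+80]
cv2.imwrite(f"pics/scene9.png",cv2.resize(im,None,fx=5,fy=5,interpolation=cv2.INTER_CUBIC))
```

```text
t 24.73 pos [ 0.5691 -0.1554  0.1071] jaw 82.13 F [0.2  5.24 5.96] M [ 2.19 -0.19 -0.02] w 0.0137 down [ 7.e-04  2.e-04 -1.e+00] q6 1.37
TRAY x -0.2 y -48.9 z 107.06  Fz 6.0 Fy 5.2 My -0.19
```

View pics/scene9.png

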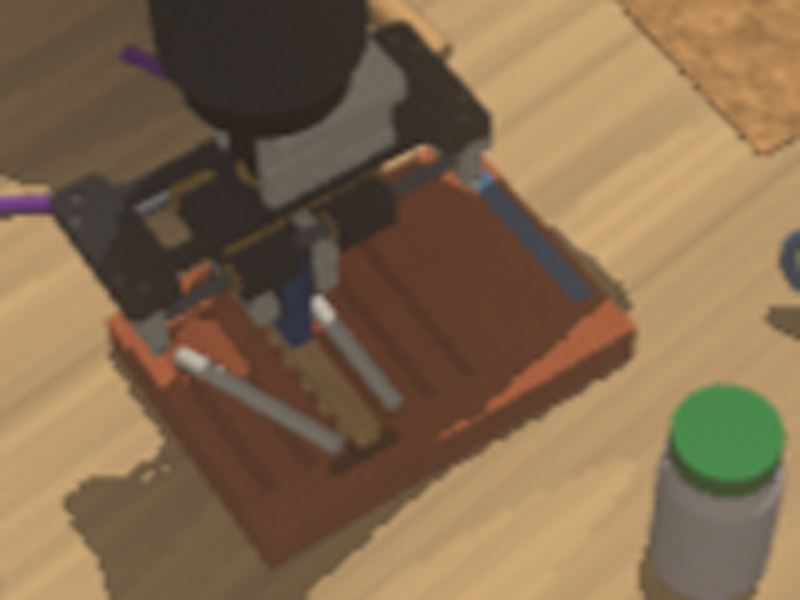

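The first rod is settled behind the comb (crop 360,350), the second is down under it, and the third (260,400) is being turned.

Request:
{"op": "step_arm", "data": {
  "deltas": [
    [0.002, 0, 0.08, 0, 1],
    [0.005, 0, 0.16, 0, 1],
    [0.008, 0, 0.24, 0, 1],
    [0.01, 0, 0.32, 0, 1],
    [0.013, 0, 0.4, 0, 1],
    [0.016, 0, 0.48, 0, 1],
    [0.018, 0, 0.56, 0, 1],
    [0.021, 0, 0.64, 0, 1],
    [0.024, 0, 0.72, 0, 1],
    [0.026, 0, 0.8, 0, 1]
  ]
}}

```text
t: 25.62
eef_pos: [0.568, -0.1633, 0.1068]
ee_rot: [1.998, 1.57, 0.29]
force: [0.4, 5.7, 6.1]
width: 0.0137
```

```bash
python3 -c "
from h import *
tr()"
```

```text
t 25.62 pos [ 0.568  -0.1633  0.1068] jaw 82.13 F [0.39 5.74 6.11] M [ 2.29 -0.15 -0.06] w 0.0137 down [ 7.e-04  2.e-04 -1.e+00] q6 1.38
TRAY x -0.2 y -56.9 z 106.84  Fz 6.1 Fy 5.7 My -0.15
```

Request:
{"op": "step_arm", "data": {
  "deltas": [
    [0.002, 0, 0.08, 0, 1],
    [0.005, 0, 0.16, 0, 1],
    [0.008, 0, 0.24, 0, 1],
    [0.01, 0, 0.32, 0, 1],
    [0.013, 0, 0.4, 0, 1],
    [0.016, 0, 0.48, 0, 1],
    [0.018, 0, 0.56, 0, 1],
    [0.021, 0, 0.64, 0, 1],
    [0.024, 0, 0.72, 0, 1],
    [0.026, 0, 0.8, 0, 1]
  ]
}}

```text
t: 26.45
eef_pos: [0.5669, -0.1713, 0.1066]
ee_rot: [1.999, 1.57, 0.291]
force: [0.5, 5.8, 5.9]
width: 0.0136
```

Run:
```python
from h import *
tr()
f=grab_frame("scene")
c=proj(f,[.58,-.09,.03])[0].astype(int)
im=cv2.cvtColor(f["pixels"],cv2.COLOR_RGB2BGR)[max(c[1]-60,0):c[1]+60,max(0,c[0]-80):c[0]+80]
cv2.imwrite(f"pics/scene10.png",cv2.resize(im,None,fx=5,fy=5,interpolation=cv2.INTER_CUBIC))
```

```text
t 26.45 pos [ 0.5669 -0.1713  0.1066] jaw 82.13 F [0.47 5.8  5.92] M [ 2.37 -0.26 -0.01] w 0.0136 down [ 8.e-04  2.e-04 -1.e+00] q6 1.4
TRAY x -0.2 y -64.9 z 106.61  Fz 5.9 Fy 5.8 My -0.26
```

View pics/scene10.png

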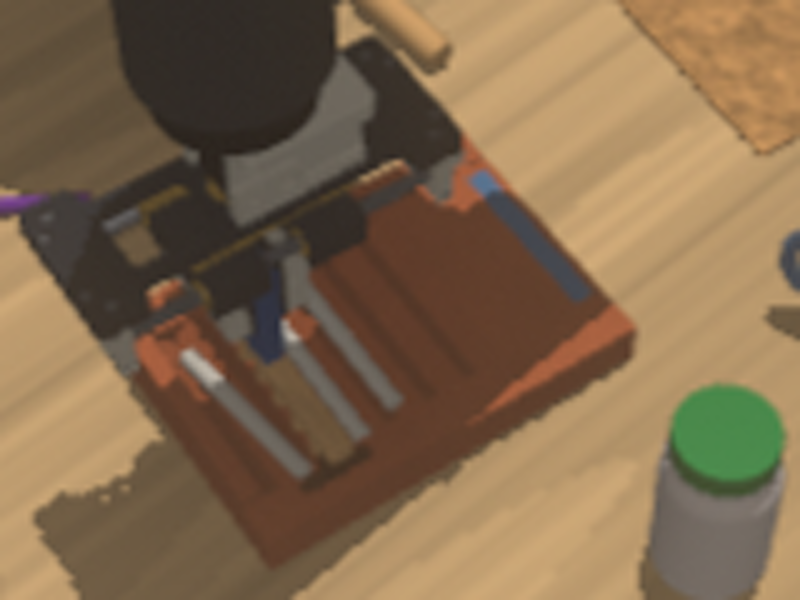

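Request:
{"op": "step_arm", "data": {
  "deltas": [
    [0.002, 0, 0.08, 0, 1],
    [0.005, 0, 0.16, 0, 1],
    [0.008, 0, 0.24, 0, 1],
    [0.01, 0, 0.32, 0, 1],
    [0.013, 0, 0.4, 0, 1],
    [0.016, 0, 0.48, 0, 1],
    [0.018, 0, 0.56, 0, 1],
    [0.021, 0, 0.64, 0, 1],
    [0.024, 0, 0.72, 0, 1],
    [0.026, 0, 0.8, 0, 1]
  ]
}}

```text
t: 27.33
eef_pos: [0.5658, -0.1791, 0.1064]
ee_rot: [2.048, 1.57, 0.34]
force: [0.6, 5.5, 6.7]
width: 0.0139
```

```bash
python3 -c "
from h import *
tr()"
```

```text
t 27.33 pos [ 0.5658 -0.1791  0.1064] jaw 82.13 F [0.57 5.46 6.73] M [ 2.48 -0.18 -0.02] w 0.0139 down [ 8.e-04  3.e-04 -1.e+00] q6 1.41
TRAY x -0.2 y -72.8 z 106.38  Fz 6.7 Fy 5.5 My -0.18
```

Request:
{"op": "step_arm", "data": {
  "deltas": [
    [0.001, 0, 0.08, 0, 1],
    [0.003, 0, 0.16, 0, 1],
    [0.006, 0, 0.24, 0, 1],
    [0.008, 0, 0.32, 0, 1],
    [0.011, 0, 0.4, 0, 1],
    [0.013, 0, 0.48, 0, 1],
    [0.015, 0, 0.55, 0, 1],
    [0.016, 0, 0.62, 0, 1],
    [0.017, 0, 0.67, 0, 1],
    [0.018, 0, 0.7, 0, 1]
  ]
}}

```text
t: 28.17
eef_pos: [0.5648, -0.1861, 0.1062]
ee_rot: [2.055, 1.57, 0.347]
force: [0.3, 5.2, 7.4]
width: 0.014
```

Run:
```python
from h import *
tr()
f=grab_frame("scene")
c=proj(f,[.58,-.09,.03])[0].astype(int)
im=cv2.cvtColor(f["pixels"],cv2.COLOR_RGB2BGR)[max(c[1]-60,0):c[1]+60,max(0,c[0]-80):c[0]+80]
cv2.imwrite(f"pics/scene11.png",cv2.resize(im,None,fx=5,fy=5,interpolation=cv2.INTER_CUBIC))
```

```text
t 28.17 pos [ 0.5648 -0.1861  0.1062] jaw 82.13 F [0.34 5.17 7.37] M [ 2.32 -0.19 -0.03] w 0.014 down [ 8.e-04  3.e-04 -1.e+00] q6 1.42
TRAY x -0.2 y -79.9 z 106.19  Fz 7.4 Fy 5.2 My -0.19
```

View pics/scene11.png

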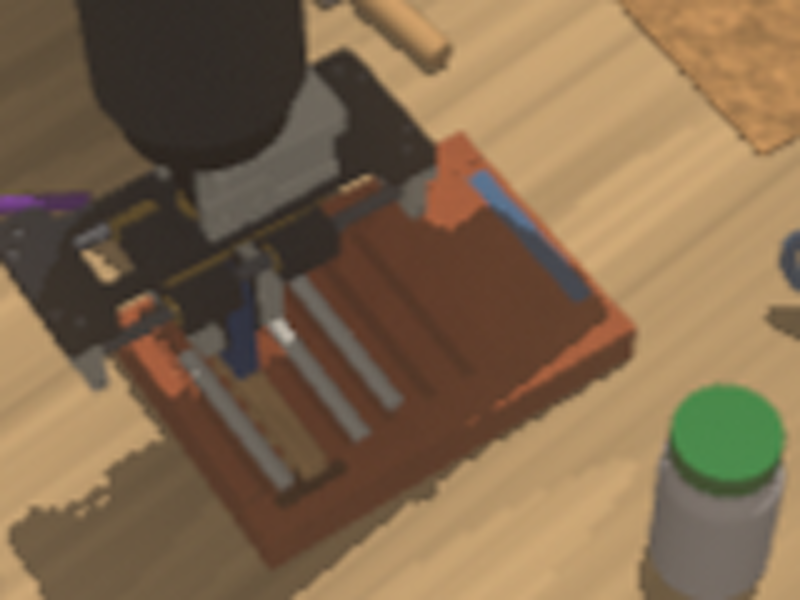

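Run:
```python
from h import *
f=grab_frame("scene");W=cloud(f);px=f["pixels"].astype(int)
y0=np.radians(-7.9);d=W[...,:2]-np.array([.576,-.107])
tx=d[...,0]*np.cos(y0)+d[...,1]*np.sin(y0);ty=-d[...,0]*np.sin(y0)+d[...,1]*np.cos(y0)
for r in masks_of("rod_a","scene"):
    m=r["mask"];m=m&(abs(tx)<.07)&(abs(ty)<.11)
    if m.sum()<20: continue
    p=np.stack([tx[m],ty[m],W[...,2][m]],-1)*1000
    k=np.polyfit(p[:,0],p[:,1],1)
    print(round(r["conf"],2),m.sum(),np.round(np.median(p,0),1),"slope rad",round(k[0],3),"y@0",round(k[1],1),"zpct",np.round(np.percentile(p[:,2],[10,50,90]),1),"x",np.round(np.percentile(p[:,0],[2,98]),0))
```

```text
0.63 141 [ 17.  -40.4  23.4] slope rad 0.003 y@0 -40.1 zpct [18.5 23.4 26.6] x [-26.  54.]
```

Run:
```python
from h import *
f=grab_frame("scene");W=cloud(f);px=f["pixels"].astype(int)
y0=np.radians(-7.9);d=W[...,:2]-np.array([.577,-.107])
tx=d[...,0]*np.cos(y0)+d[...,1]*np.sin(y0);ty=-d[...,0]*np.sin(y0)+d[...,1]*np.cos(y0)
sat=px.max(-1)-px.min(-1)
m=(sat<30)&(px.min(-1)>70)&(abs(tx)<.056)&(abs(ty)<.1)&(W[...,2]<.042)&(W[...,2]>.012)
n,l,s,c=cv2.connectedComponentsWithStats(m.astype(np.uint8))
for i in range(1,n):
    if s[i,4]<30: continue
    k=l==i
    p=np.stack([tx[k],ty[k],W[...,2][k]],-1)*1000
    q=np.polyfit(p[:,0],p[:,1],1)
    print(s[i],np.round(np.median(p,0),1),"slope",round(q[0],3),"z",np.round(np.percentile(p[:,2],[10,50,90,97]),1),"x",np.round(np.percentile(p[:,0],[2,98])))
```

```text
[243 246  22  27 115] [  1.1 -18.   23.7] slope -0.001 z [19.2 23.7 26.8 27.7] x [-47.  45.]
[239 254  20  25 105] [ 13.1 -41.7  24.2] slope -0.007 z [19.8 24.2 27.2 28.2] x [-30.  51.]
[221 259  21  28 121] [  5.5 -90.1  29. ] slope -0.02 z [19.2 29.  34.5 35.9] x [-41.  53.]
```

Rods 1 and 2 are down (tops ~26 mm). The third is seen up to 35 mm at the far end, so it seems held up on the far slope by the teeth. I'll ease the comb back so it can drop.

Request:
{"op": "step_arm", "data": {
  "deltas": [
    [-0.01, 0, 0, 0, 1],
    [-0.015, 0, -0.08, 0, 1],
    [-0.02, 0, -0.2, 0, 1],
    [-0.025, 0, -0.35, 0, 1],
    [-0.03, 0, -0.5, 0, 1],
    [-0.035, 0, -0.65, 0, 1],
    [-0.04, 0, -0.8, 0, 1],
    [-0.045, 0, -0.95, 0, 1],
    [-0.045, 0, -1.0, 0, 1],
    [-0.045, 0, -1.0, 0, 1]
  ]
}}

```text
t: 29.2
eef_pos: [0.5655, -0.1771, 0.1065]
ee_rot: [-0.479, 1.569, -2.187]
force: [-1.0, -4.2, 6.1]
width: 0.0137
```

```bash
cat > rods.py <<'E'
from h import *
def rods(png,off=(.577,-.107),n="scene"):
    f=grab_frame(n);W=cloud(f);px=f["pixels"].astype(int)
    y0=np.radians(-7.9);d=W[...,:2]-np.array(off)
    tx=d[...,0]*np.cos(y0)+d[...,1]*np.sin(y0);ty=-d[...,0]*np.sin(y0)+d[...,1]*np.cos(y0)
    sat=px.max(-1)-px.min(-1)
    m=(sat<45)&(px.min(-1)>65)&(abs(tx)<.058)&(abs(ty)<.1)&(W[...,2]<.042)&(W[...,2]>.012)
    n_,l,s,c=cv2.connectedComponentsWithStats(m.astype(np.uint8))
    for i in range(1,n_):
        if s[i,4]<30: continue
        k=l==i
        p=np.stack([tx[k],ty[k],W[...,2][k]],-1)*1000
        q=np.polyfit(p[:,0],p[:,1],1)
        print(s[i],np.round(np.median(p,0),1),"slope",round(q[0],3),"z",np.round(np.percentile(p[:,2],[10,50,90,97]),1),"x",np.round(np.percentile(p[:,0],[2,98])))
    c=proj(f,[.58,-.09,.03])[0].astype(int)
    im=cv2.cvtColor(f["pixels"],cv2.COLOR_RGB2BGR)[max(c[1]-60,0):c[1]+60,max(0,c[0]-80):c[0]+80]
    cv2.imwrite(png,cv2.resize(im,None,fx=5,fy=5,interpolation=cv2.INTER_CUBIC))
E
python3 -c "
from rods import *
tr();rods('pics/scene12.png')"
```

```text
t 29.2 pos [ 0.5655 -0.1771  0.1065] jaw 82.12 F [-0.96 -4.17  6.14] M [-1.64  0.15 -0.12] w 0.0137 down [-8.0e-04 -1.1e-03 -1.0e+00] q6 1.41
TRAY x -0.7 y -70.9 z 106.48  Fz 6.1 Fy -4.3 My 0.15
[279 226  23  25  69] [ 5.7 96.  25.9] slope 0.006 z [24.1 25.9 27.8 28.5] x [-47.  47.]
[245 246  21  27 120] [  3.8 -17.9  23.7] slope -0.007 z [19.4 23.7 26.6 27.5] x [-42.  45.]
[240 254  19  25 110] [ 13.4 -41.7  24.1] slope -0.007 z [19.6 24.1 26.5 27.6] x [-27.  51.]
[221 260  23  28 132] [  8.4 -90.1  28.9] slope -0.011 z [18.7 28.9 34.3 36.7] x [-40.  57.]
```

View pics/scene12.png

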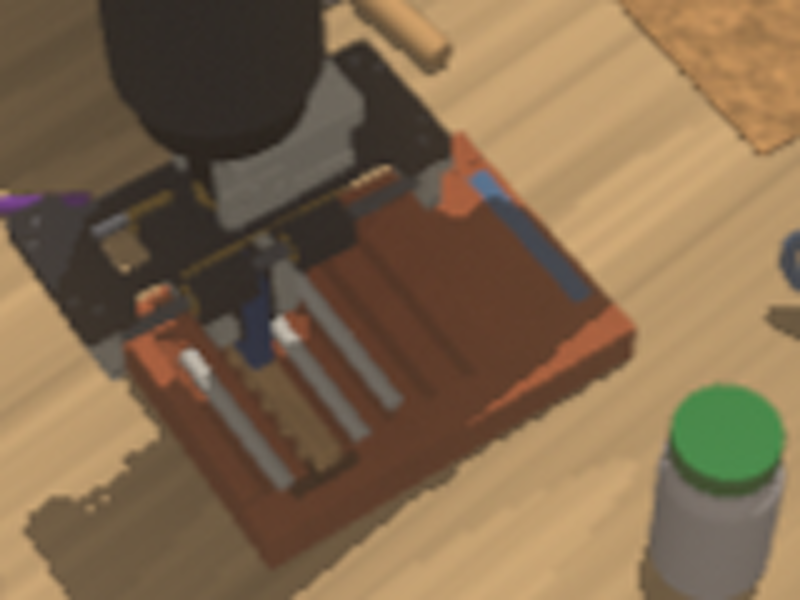

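Run:
```python
from h import *
f=grab_frame("scene");im=cv2.cvtColor(f["pixels"],cv2.COLOR_RGB2BGR)
y0=np.radians(-7.9);R=np.array([[np.cos(y0),-np.sin(y0)],[np.sin(y0),np.cos(y0)]])
def w(x,y,z): return [*(R@np.array([x,y])/1000+np.array([.576,-.107])),z/1000]
c=proj(f,[.58,-.09,.03])[0].astype(int);o=np.array([max(0,c[0]-80),max(c[1]-60,0)])
big=cv2.resize(im[o[1]:o[1]+120,o[0]:o[0]+160],None,fx=5,fy=5,interpolation=cv2.INTER_CUBIC)
for y,z,col in[(-10,21,(0,255,0)),(-34,21,(0,255,0)),(-58,21,(0,255,0)),(-82,21,(0,255,0)),(-88,31,(255,0,255)),(-94,31,(255,255,0))]:
    a,b=(proj(f,[w(-50,y,z),w(50,y,z)])-o)*5
    cv2.line(big,tuple(a.astype(int)),tuple(b.astype(int)),col,1)
a=[(proj(f,[w(x,y,z)])[0]-o)*5 for x,y,z in[(-80,-112,26),(80,-112,26),(80,112,26),(-80,112,26)]]
cv2.polylines(big,[np.array(a).astype(int)],True,(255,255,255),1)
cv2.imwrite("pics/ov1.png",big)
```

```text
(no output)
```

View pics/ov1.png

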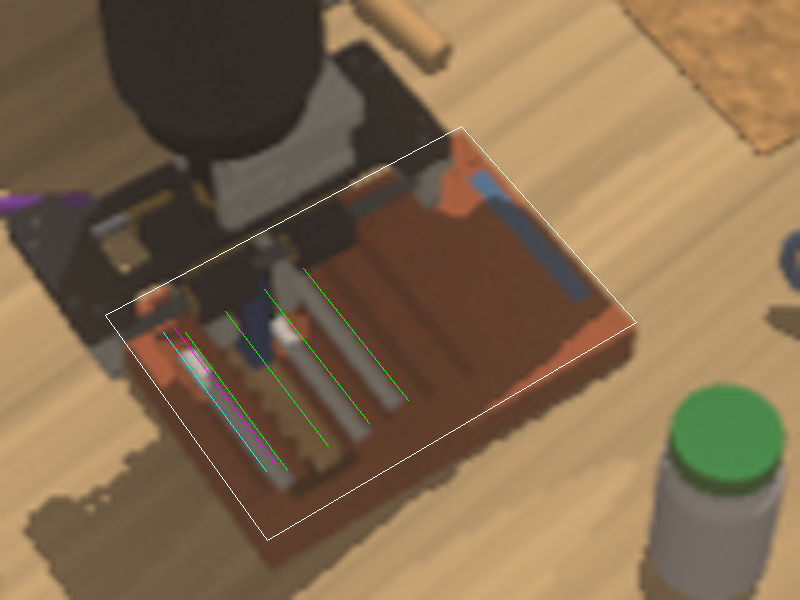

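The overlay shows all three rods offset alike from the predicted lines of the settled grooves -10, -34 and -82, so the third is down as well. The 35 mm readings were the end stop. Lifting off and carrying the comb back.

Request:
{"op": "step_arm", "data": {
  "deltas": [
    [-0.3, 0, 0, 0, 1],
    [-0.9, 0, 0, 0, 1],
    [-1.8, 0, 0, 0, 1],
    [-3, 0, -0.3, 0, 1],
    [-4, -0.3, -1.5, 0, 1],
    [-4.5, -0.9, -4, 0, 1],
    [-4.5, -1.6, -7, 0, 1],
    [-4.5, -2.3, -10.2, 0, 1],
    [-4.5, -3.1, -13.6, 0, 1],
    [-4.5, -3.8, -17, 0, 1]
  ]
}}

```text
t: 30.13
eef_pos: [0.5507, -0.0008, 0.152]
ee_rot: [2.807, 1.57, 1.098]
force: [0.9, -0.5, -2.1]
width: 0.0138
```

Request:
{"op": "step_arm", "data": {
  "deltas": [
    [0, -0.75, -3.4, 0, 1],
    [0, -1.5, -6.8, 0, 1],
    [0, -2.3, -10.2, 0, 1],
    [0, -3.1, -13.6, 0, 1],
    [0, -3.8, -16.8, 0, 1],
    [0, -4.4, -19.4, 0, 1],
    [0, -4.8, -21.2, 0, 1],
    [0, -5, -22, 0, 1],
    [0, -5, -22.1, 0, 1],
    [0, -5, -22.1, 0, 1]
  ]
}}

```text
t: 30.97
eef_pos: [0.5318, 0.2234, 0.1514]
ee_rot: [-1.196, 1.57, -2.903]
force: [-0.0, -0.9, -1.7]
width: 0.0134
```

```bash
python3 -c "
from rods import *
rods('pics/scene13.png')
to([.532,.222,.0825])
f=grab_frame('top');im=cv2.cvtColor(f['pixels'],cv2.COLOR_RGB2BGR)[150:270,150:380]
cv2.imwrite('pics/top13.png',cv2.resize(im,None,fx=3.4,fy=3.4,interpolation=cv2.INTER_CUBIC))"
```

```text
[279 226  23  26  83] [-0.1 95.7 25.6] slope -0.001 z [23.5 25.6 27.9 30.1] x [-48.  48.]
[242 244  24  29 138] [ -3.3 -17.9  23.6] slope -0.0 z [19.5 23.6 26.7 27.8] x [-54.  44.]
[236 251  23  28 132] [  5.8 -41.8  24.1] slope -0.002 z [18.1 24.1 27.1 28. ] x [-43.  50.]
[221 261  22  28 138] [ 11.8 -90.5  29.8] slope -0.006 z [19.1 29.8 33.9 36. ] x [-39.  56.]
t 31.02 pos [0.5319 0.2228 0.1514] jaw 82.14 F [ 0.21 -0.76 -1.05] M [-0.08  0.   -0.01] w 0.0134 down [-4.e-04 -2.e-04 -1.e+00] q6 0.7
delta cm (tool) [6.89 0.02 0.07]
```

View pics/scene13.png

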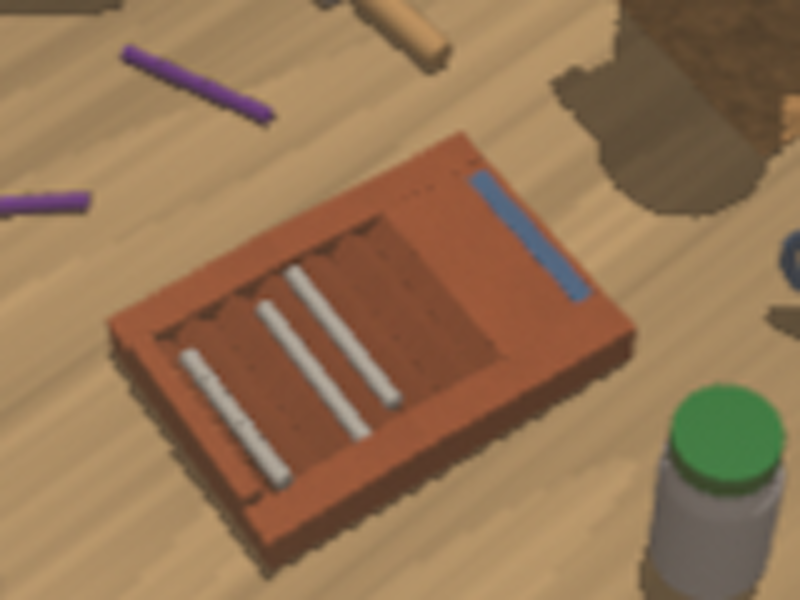

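View pics/top13.png

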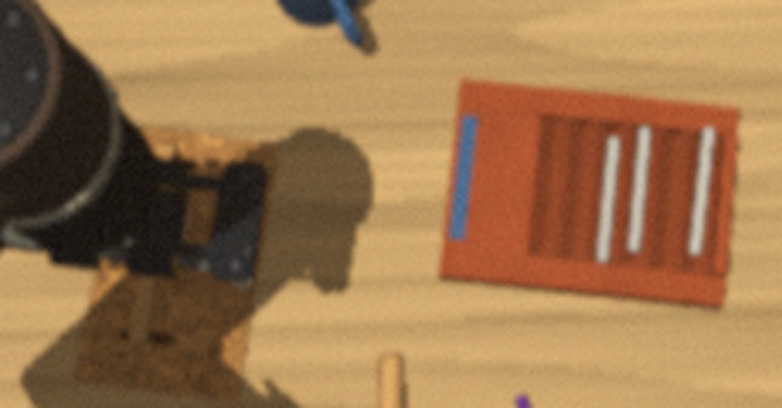

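Run:
```python
from h import *
f=grab_frame("top");W=cloud(f);px=f["pixels"].astype(int)
y0=np.radians(-7.9);d=W[...,:2]-np.array([.5755,-.1067])
tx=d[...,0]*np.cos(y0)+d[...,1]*np.sin(y0);ty=-d[...,0]*np.sin(y0)+d[...,1]*np.cos(y0)
print("by depth: row ty, median z and p90 z over |x|<40")
for y in range(-108,-60,3):
    m=(abs(tx)<.04)&(abs(ty*1000-y)<2);print(y,np.round(np.percentile(W[...,2][m]*1000,[10,50,90]),1),m.sum())
sat=px.max(-1)-px.min(-1)
m=(sat<60)&(px.min(-1)>100)&(abs(tx)<.07)&(ty<.04)&(ty>-.12)&(W[...,2]<.05)
n_,l,s,c=cv2.connectedComponentsWithStats(m.astype(np.uint8))
for i in range(1,n_):
    if s[i,4]<20: continue
    v,u=np.where(l==i);g=rays(f,np.stack([u,v],-1).astype(float),.026)[:,:2]-np.array([.5755,-.1067])
    a=1000*(g[:,0]*np.cos(y0)+g[:,1]*np.sin(y0));b=1000*(-g[:,0]*np.sin(y0)+g[:,1]*np.cos(y0))
    p=W[...,2][l==i]*1000
    q=np.polyfit(a,b,1);print(len(v),"xc",round((a.min()+a.max())/2,1),"yc",round(b.mean(),1),"slope",round(q[0],3),"len",round(a.max()-a.min(),1),"wid",round(len(v)),"z",np.round(np.percentile(p,[10,50,90]),1))
```

```text
by depth: row ty, median z and p90 z over |x|<40
-108 [33.5 35.9 38.6] 42
-105 [33.4 35.8 38.4] 49
-102 [28.8 35.2 37.7] 56
-99 [22.5 26.5 35.9] 61
-96 [20.2 21.9 26.1] 49
-93 [18.7 21.8 29.7] 39
-90 [23.1 28.3 33.9] 37
-87 [25.9 29.6 34.7] 46
-84 [15.9 26.2 32.6] 58
-81 [17.2 19.6 23.7] 41
-78 [19.2 21.9 25.1] 37
-75 [20.7 25.  27.8] 42
-72 [16.9 22.5 26.5] 50
-69 [15.6 18.1 22.8] 45
-66 [12.9 16.7 20.7] 45
-63 [11.9 15.1 18.1] 40
136 xc 7.3 yc -38.1 slope 0.001 len 99.7 wid 136 z [20.4 24.  27.6]
136 xc 10.0 yc -87.3 slope -0.03 len 100.0 wid 136 z [22.9 29.6 35.2]
138 xc -3.5 yc -14.2 slope -0.001 len 99.4 wid 138 z [19.4 24.8 27.9]
```

Run:
```python
from h import *
for cam,off in(("top",(.5755,-.1067)),("scene",(.577,-.107))):
    f=grab_frame(cam);W=cloud(f);px=f["pixels"].astype(int)
    y0=np.radians(-7.9);d=W[...,:2]-np.array(off)
    tx=1000*(d[...,0]*np.cos(y0)+d[...,1]*np.sin(y0));ty=1000*(-d[...,0]*np.sin(y0)+d[...,1]*np.cos(y0))
    sat=px.max(-1)-px.min(-1)
    m=(sat<60)&(px.min(-1)>100)&(abs(tx)<70)&(ty<40)&(ty>-120)&(W[...,2]<.05)
    for nm,lo,hi in(("r1",-28,0),("r2",-52,-28),("r3",-108,-70)):
        k=m&(ty>lo)&(ty<hi)
        print(cam,nm,[(x,*np.round(np.percentile(W[...,2][k&(abs(tx-x)<8)]*1000,[50,90]),1),round(np.median(ty[k&(abs(tx-x)<8)]),1)) for x in range(-40,60,15) if (k&(abs(tx-x)<8)).sum()>3])
    if cam=="top":im=cv2.cvtColor(f["pixels"],cv2.COLOR_RGB2BGR)[165:250,275:375]; cv2.imwrite("pics/t14.png",cv2.resize(im,None,fx=7,fy=7,interpolation=cv2.INTER_CUBIC))
```

```text
top r1 [(-40, np.float64(23.8), np.float64(26.8), np.float64(-14.3)), (-25, np.float64(22.3), np.float64(28.2), np.float64(-14.5)), (-10, np.float64(25.1), np.float64(27.1), np.float64(-14.1)), (5, np.float64(23.4), np.float64(27.0), np.float64(-14.0)), (20, np.float64(24.1), np.float64(26.6), np.float64(-14.4)), (35, np.float64(24.5), np.float64(27.6), np.float64(-14.5)), (50, np.float64(22.7), np.float64(25.8), np.float64(-14.6))]
top r2 [(-40, np.float64(24.1), np.float64(27.0), np.float64(-38.4)), (-25, np.float64(24.1), np.float64(28.3), np.float64(-38.1)), (-10, np.float64(25.3), np.float64(30.3), np.float64(-38.2)), (5, np.float64(24.9), np.float64(28.9), np.float64(-38.0)), (20, np.float64(24.6), np.float64(28.0), np.float64(-38.3)), (35, np.float64(23.8), np.float64(28.0), np.float64(-37.2)), (50, np.float64(24.6), np.float64(27.0), np.float64(-38.4))]
top r3 [(-40, np.float64(24.4), np.float64(28.9), np.float64(-86.0)), (-25, np.float64(25.6), np.float64(27.9), np.float64(-86.8)), (-10, np.float64(27.6), np.float64(30.4), np.float64(-85.9)), (5, np.float64(28.8), np.float64
[... 766 characters left out ...]
p.float64(-41.8)), (5, np.float64(24.7), np.float64(27.6), np.float64(-41.2)), (20, np.float64(24.1), np.float64(27.4), np.float64(-40.6)), (35, np.float64(24.5), np.float64(26.4), np.float64(-41.3)), (50, np.float64(24.0), np.float64(27.9), np.float64(-40.9))]
scene r3 [(-40, np.float64(24.0), np.float64(26.5), np.float64(-89.1)), (-25, np.float64(27.9), np.float64(29.6), np.float64(-89.2)), (-10, np.float64(27.8), np.float64(29.2), np.float64(-89.9)), (5, np.float64(31.2), np.float64(32.3), np.float64(-90.3)), (20, np.float64(31.3), np.float64(33.2), np.float64(-90.0)), (35, np.float64(33.1), np.float64(34.7), np.float64(-90.2)), (50, np.float64(34.9), np.float64(37.1), np.float64(-90.3))]
```

View pics/t14.png

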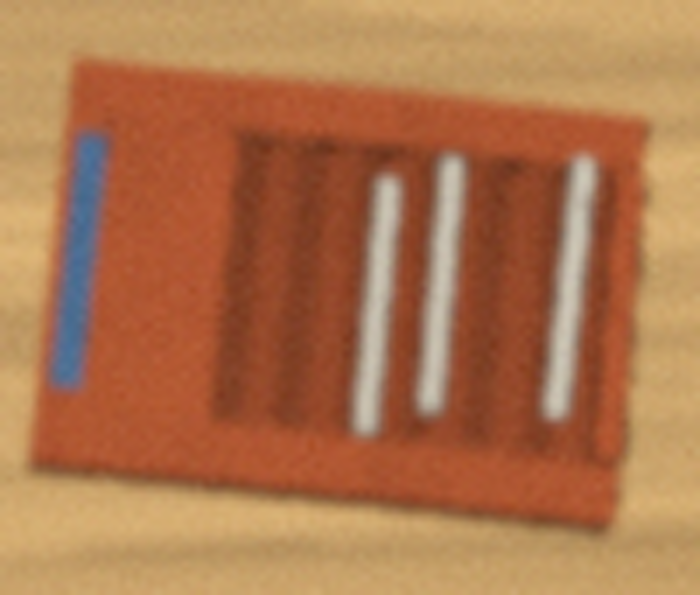

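Top and scene depth agree that rods 1 and 2 are down, but rod 3 is tilted. Its +x end (tray x ≈ +60) rests on the rail, with the top there at ~36 mm and the other end at 26. It has to shift a few mm in -x. Also, the tray spans y = -107..+117, so my y values were 5 mm too low. I'll go back and nudge the rod's end with the inner side of the comb's runner, keeping the teeth behind the rod.

Request:
{"op": "step_arm", "data": {
  "deltas": [
    [0, 0.4, 1.5, 0, 1],
    [0, 1.1, 4.5, 0, 1],
    [0, 1.9, 7.9, 0, 1],
    [0, 2.7, 11.4, 0, 1],
    [0, 3.5, 14.9, 0, 1],
    [0, 4.3, 18.4, 0, 1],
    [0, 5.1, 21.9, 0, 1],
    [0, 6, 25.4, 0, 1],
    [0, 6.8, 28.9, 0, 1],
    [0, 7.6, 32.2, 0, 1]
  ]
}}

```text
t: 32.05
eef_pos: [0.5628, -0.1093, 0.1515]
ee_rot: [1.161, 1.571, -0.548]
force: [-0.2, 1.0, -0.7]
width: 0.0139
```

Request:
{"op": "step_arm", "data": {
  "deltas": [
    [0, 0.7, 2.8, 0, 1],
    [0, 1.2, 5, 0, 1],
    [0, 1.6, 6.4, 0, 1],
    [0.2, 1.75, 7, 0, 1],
    [0.8, 1.75, 7, 0, 1],
    [1.4, 1.75, 7, 0, 1],
    [1.8, 1.75, 7, 0, 1],
    [2.0, 1.75, 7, 0, 1],
    [2.0, 1.75, 7, 0, 1],
    [2.0, 1.75, 7, 0, 1]
  ]
}}

```text
t: 32.88
eef_pos: [0.5713, -0.1774, 0.1312]
ee_rot: [-1.22, 1.571, -2.927]
force: [0.5, -0.2, -1.2]
width: 0.0137
```

```bash
sed -i 's/np.array(\[.576,-.107\])/np.array([.5753,-.1118])/' h.py; python3 -c "
from rods import *
tr();to([.5711,-.1784,.1075])
rods('pics/scene15.png')"
```

```text
t 32.88 pos [ 0.5713 -0.1774  0.1312] jaw 82.19 F [ 0.53 -0.2  -1.2 ] M [-0.06 -0.07  0.02] w 0.0137 down [-3.e-04 -1.e-04 -1.e+00] q6 1.41
TRAY x 5.1 y -65.5 z 131.19  Fz -1.2 Fy -0.1 My -0.07
t 32.88 pos [ 0.5713 -0.1774  0.1312] jaw 82.19 F [ 0.53 -0.2  -1.2 ] M [-0.06 -0.07  0.02] w 0.0137 down [-3.e-04 -1.e-04 -1.e+00] q6 1.41
delta cm (tool) [ 2.37 -0.01  0.11]
[279 226  23  25  64] [ 7.  96.3 25.6] slope 0.023 z [23.2 25.6 27.8 29. ] x [-47.  46.]
[244 247  22  26 116] [  4.4 -17.9  23.5] slope 0.005 z [18.5 23.5 27.3 28.5] x [-40.  44.]
[241 254  18  24  79] [ 12.7 -40.3  24.7] slope -0.009 z [22.4 24.7 27.4 28.8] x [-28.  50.]
[221 261  23  28 134] [ 10.8 -90.5  28.7] slope -0.007 z [18.2 28.7 35.2 36. ] x [-39.  57.]
```

View pics/scene15.png

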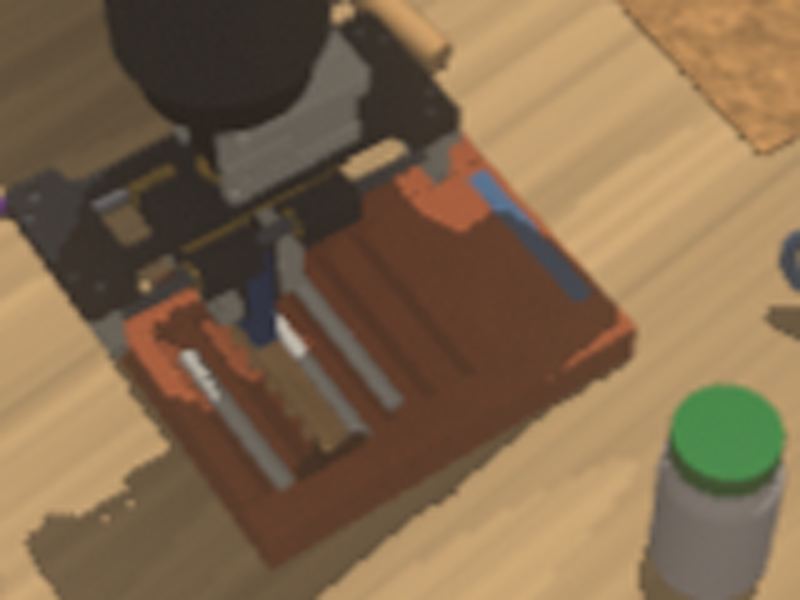

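Request:
{"op": "step_arm", "data": {
  "deltas": [
    [0.3, 0, 0.05, 0, 1],
    [0.7, 0, 0.08, 0, 1],
    [1.1, 0, 0.08, 0, 1],
    [1.4, 0, 0.08, 0, 1],
    [1.7, 0, 0.08, 0, 1],
    [1.95, 0, 0.08, 0, 1],
    [2.15, 0, 0.08, 0, 1],
    [2.28, 0, 0.08, 0, 1],
    [2.35, 0, 0.08, 0, 1],
    [2.38, 0, 0.08, 0, 1]
  ]
}}

```text
t: 33.77
eef_pos: [0.5711, -0.1789, 0.1074]
ee_rot: [-1.442, 1.571, 3.133]
force: [-0.2, 0.6, -1.8]
width: 0.014
```

```bash
python3 -c "
from rods import *
tr()
rods('pics/scene16.png')"
```

```text
t 33.77 pos [ 0.5711 -0.1789  0.1074] jaw 82.12 F [-0.17  0.65 -1.85] M [ 0.01  0.01 -0.08] w 0.014 down [-0.  0. -1.] q6 1.41
TRAY x 5.1 y -67.0 z 107.40  Fz -1.8 Fy 0.6 My 0.01
[279 226  23  25  68] [ 4.4 96.5 25.9] slope 0.014 z [23.6 25.9 28.5 30.4] x [-47.  47.]
[246 248  20  25 112] [  5.5 -18.   24. ] slope -0.0 z [18.5 24.  26.8 28. ] x [-37.  44.]
[241 256  18  23 102] [ 15.9 -41.7  24. ] slope -0.003 z [20.5 24.  26.9 27.3] x [-21.  53.]
[221 260  23  29 137] [  8.  -90.1  28.9] slope -0.014 z [19.2 28.9 34.4 36.4] x [-41.  57.]
```

View pics/scene16.png

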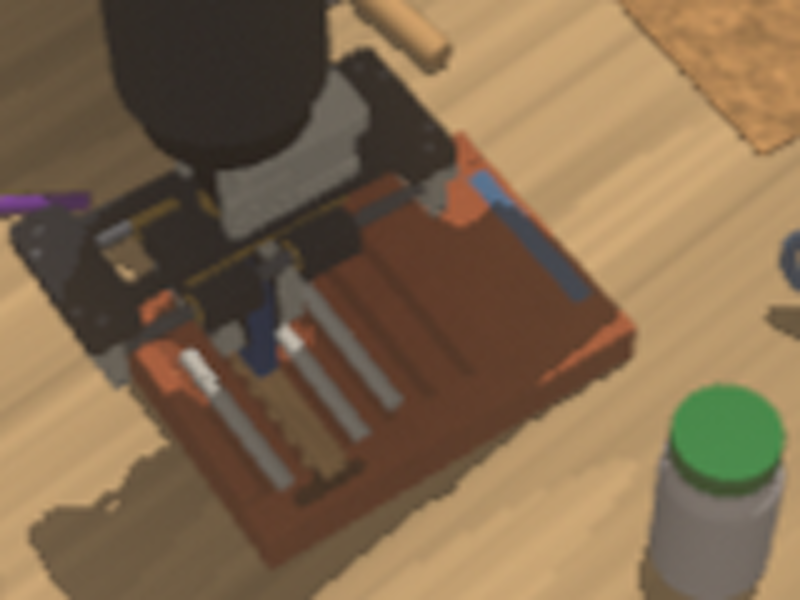

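The dark runner tip (crop 300,498) lies just beyond the rod's raised end (285,485). Nudging in -x.

Request:
{"op": "step_arm", "data": {
  "deltas": [
    [0, -0.1, 0, 0, 1],
    [0, -0.2, 0, 0, 1],
    [0, -0.3, 0, 0, 1],
    [0, -0.4, 0, 0, 1],
    [0, -0.5, 0, 0, 1],
    [0, -0.6, 0, 0, 1],
    [0, -0.7, 0, 0, 1],
    [0, -0.8, 0, 0, 1],
    [0, -0.9, 0, 0, 1],
    [0, -1, 0, 0, 1]
  ]
}}

```text
t: 34.65
eef_pos: [0.5612, -0.1775, 0.1075]
ee_rot: [1.454, 1.571, -0.254]
force: [-0.7, -0.2, -2.2]
width: 0.0137
```

```bash
python3 -c "
from rods import *
tr()
rods('pics/scene17.png')"
```

```text
t 34.65 pos [ 0.5612 -0.1775  0.1075] jaw 82.12 F [-0.65 -0.2  -2.15] M [-0.01 -0.07 -0.06] w 0.0137 down [ 1.e-04 -0.e+00 -1.e+00] q6 1.41
TRAY x -5.0 y -67.0 z 107.52  Fz -2.2 Fy -0.3 My -0.07
[279 226  23  25  76] [ 1.8 96.7 26. ] slope -0.001 z [23.7 26.  28.5 29.6] x [-47.  46.]
[244 245  22  28 123] [  0.9 -18.3  23.8] slope 0.004 z [18.8 23.8 26.6 27.6] x [-48.  44.]
[238 252  21  27 118] [  9.9 -41.9  23.7] slope -0.012 z [19.8 23.7 27.  28.2] x [-35.  52.]
[221 260  22  28 135] [  9.4 -90.5  29.2] slope -0.012 z [19.8 29.2 34.9 35.7] x [-41.  54.]
```

View pics/scene17.png

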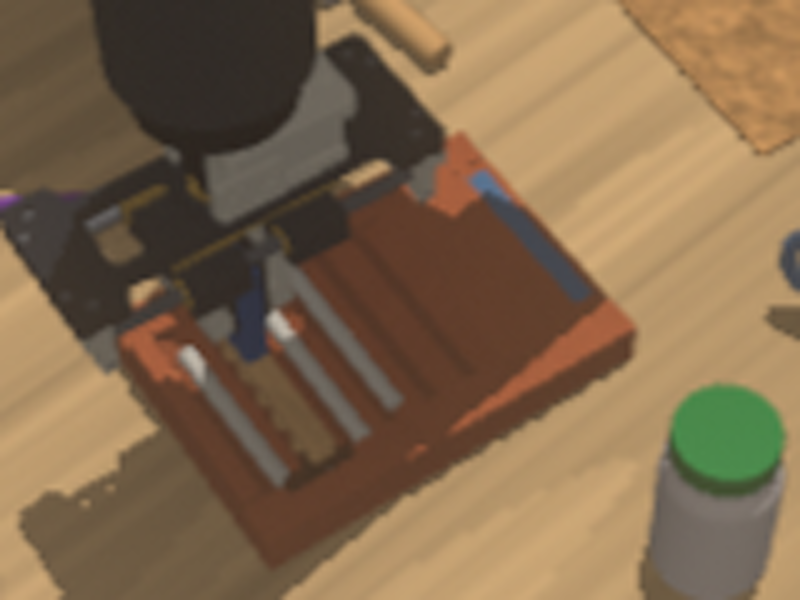

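Request:
{"op": "step_arm", "data": {
  "deltas": [
    [0, -0.06, 0, 0, 1],
    [0, -0.12, 0, 0, 1],
    [0, -0.18, 0, 0, 1],
    [0, -0.24, 0, 0, 1],
    [0, -0.3, 0, 0, 1],
    [0, -0.36, 0, 0, 1],
    [0, -0.42, 0, 0, 1],
    [0, -0.47, 0, 0, 1],
    [0, -0.5, 0, 0, 1],
    [0, -0.5, 0, 0, 1]
  ]
}}

```text
t: 35.53
eef_pos: [0.5562, -0.1768, 0.1075]
ee_rot: [-1.892, 1.571, 2.683]
force: [-0.2, -0.2, -1.8]
width: 0.0139
```

```bash
python3 -c "
from rods import *
tr()
rods('pics/scene18.png')"
```

```text
t 35.53 pos [ 0.5562 -0.1768  0.1075] jaw 82.12 F [-0.21 -0.23 -1.79] M [ 0.01 -0.02 -0.01] w 0.0139 down [-0.  0. -1.] q6 1.41
TRAY x -10.0 y -67.0 z 107.48  Fz -1.8 Fy -0.3 My -0.02
[279 226  23  25  72] [ 1.6 96.6 26. ] slope 0.002 z [23.3 26.  28.  30. ] x [-48.  46.]
[243 244  23  29 129] [ -2.5 -18.1  23.9] slope 0.003 z [19.4 23.9 26.9 27.7] x [-51.  45.]
[237 251  22  28 125] [  7.9 -41.7  23.8] slope -0.003 z [19.7 23.8 26.8 28.2] x [-40.  52.]
[220 260  21  29 134] [  4.2 -90.1  23.8] slope -0.009 z [19.4 23.8 27.2 28.4] x [-42.  50.]
```

View pics/scene18.png

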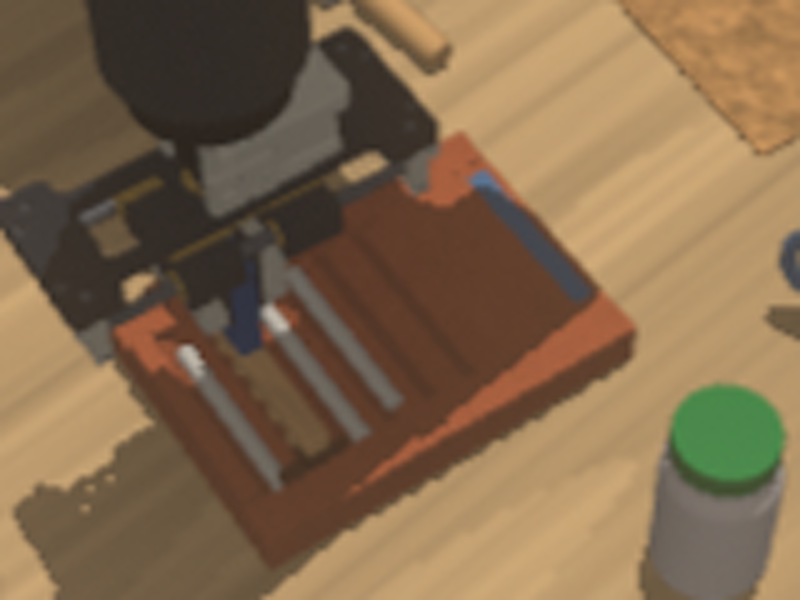

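Rod 3 has dropped: its visible surface reads 19–28 mm, the same as the other two. Lifting and taking the comb to the mat.

Request:
{"op": "step_arm", "data": {
  "deltas": [
    [-0.3, 0, 0, 0, 1],
    [-0.9, 0, 0, 0, 1],
    [-1.8, 0, 0, 0, 1],
    [-3, 0, -0.3, 0, 1],
    [-4, -0.3, -1.5, 0, 1],
    [-4.5, -0.8, -4, 0, 1],
    [-4.5, -1.4, -7, 0, 1],
    [-4.5, -2.0, -10.2, 0, 1],
    [-4.5, -2.7, -13.6, 0, 1],
    [-4.5, -3.4, -17, 0, 1]
  ]
}}

```text
t: 36.42
eef_pos: [0.5457, -0.0019, 0.1537]
ee_rot: [2.055, 1.569, 0.346]
force: [1.4, 1.2, -1.4]
width: 0.0135
```

Request:
{"op": "step_arm", "data": {
  "deltas": [
    [0, -0.7, -3.4, 0, 1],
    [0, -1.4, -6.8, 0, 1],
    [0, -2.1, -10.2, 0, 1],
    [0, -2.8, -13.6, 0, 1],
    [0, -3.4, -16.8, 0, 1],
    [0, -3.9, -19.4, 0, 1],
    [0, -4.3, -21.2, 0, 1],
    [0, -4.45, -22, 0, 1],
    [0, -4.45, -22.2, 0, 1],
    [0, -4.45, -22.2, 0, 1]
  ]
}}

```text
t: 37.25
eef_pos: [0.532, 0.2226, 0.1529]
ee_rot: [2.428, 1.571, 0.72]
force: [-0.2, -0.0, -2.3]
width: 0.0137
```

Run:
```python
from rods import *
to([.532,.222,.0825])
f=grab_frame("top");W=cloud(f);px=f["pixels"].astype(int)
y0=np.radians(-7.9);d=W[...,:2]-np.array([.5753,-.1118])
tx=1000*(d[...,0]*np.cos(y0)+d[...,1]*np.sin(y0));ty=1000*(-d[...,0]*np.sin(y0)+d[...,1]*np.cos(y0))
sat=px.max(-1)-px.min(-1)
m=(sat<60)&(px.min(-1)>100)&(abs(tx)<70)&(ty<40)&(ty>-105)&(W[...,2]<.05)
n_,l,s,c=cv2.connectedComponentsWithStats(m.astype(np.uint8))
for i in range(1,n_):
    if s[i,4]<20: continue
    k=l==i
    q=np.polyfit(tx[k],ty[k],1)
    print("xc",round((tx[k].min()+tx[k].max())/2,1),"yc",round(ty[k].mean(),1),"slope",round(q[0],3),[np.round(np.median(W[...,2][k&(abs(tx-x)<12)])*1000,1) for x in (-40,-20,0,20,40)])
im=cv2.cvtColor(f["pixels"],cv2.COLOR_RGB2BGR)[150:270,150:380]
cv2.imwrite('pics/top19.png',cv2.resize(im,None,fx=3.4,fy=3.4,interpolation=cv2.INTER_CUBIC))
```

```text
t 37.25 pos [0.532  0.2226 0.1529] jaw 82.18 F [-0.17 -0.03 -2.26] M [-0.08 -0.05 -0.03] w 0.0137 down [ 2.e-04  2.e-04 -1.e+00] q6 0.7
delta cm (tool) [7.04 0.01 0.07]
xc 6.8 yc -33.3 slope -0.003 [np.float64(24.6), np.float64(24.1), np.float64(24.6), np.float64(24.4), np.float64(24.3)]
xc 7.0 yc -81.3 slope -0.004 [np.float64(24.1), np.float64(23.6), np.float64(25.3), np.float64(25.6), np.float64(24.5)]
xc -2.2 yc -9.3 slope 0.0 [np.float64(25.1), np.float64(24.1), np.float64(24.0), np.float64(25.7), np.float64(23.7)]
```

View pics/top19.png

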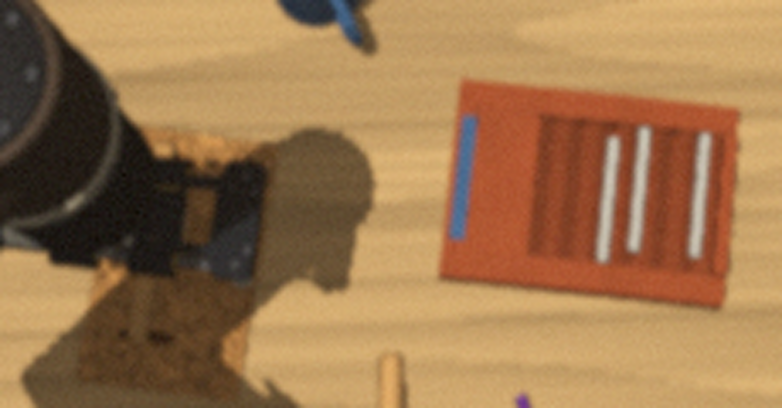

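All three rods are level and parallel (yc -9, -33, -81; slopes ≤ 0.004). Setting the comb down on the mat.

Request:
{"op": "step_arm", "data": {
  "deltas": [
    [0.6, 0, 0, 0, 1],
    [1.6, 0, 0, 0, 1],
    [2.8, 0, 0, 0, 1],
    [4, 0, 0, 0, 1],
    [5, 0, 0, 0, 1],
    [5.8, 0, 0, 0, 1],
    [6.3, 0, 0, 0, 1],
    [6.6, 0, 0, 0, 1],
    [6.8, 0, 0, 0, 1],
    [6.9, 0, 0, 0, 1]
  ]
}}

```text
t: 38.13
eef_pos: [0.5324, 0.2223, 0.0834]
ee_rot: [2.01, 1.571, 0.302]
force: [0.7, -0.2, -2.0]
width: 0.0137
```

```bash
python3 -c "
from h import *
to([.532,.222,.0825])"
```

```text
t 38.13 pos [0.5324 0.2223 0.0834] jaw 82.13 F [ 0.7  -0.23 -1.95] M [-0.03 -0.02 -0.03] w 0.0137 down [ 2.e-04  1.e-04 -1.e+00] q6 0.7
delta cm (tool) [ 0.09 -0.03  0.03]
```

Request:
{"op": "step_arm", "data": {
  "deltas": [
    [0.01, 0, 0, 0, 1],
    [0.02, 0, 0, 0, 1],
    [0.03, 0, 0, 0, 1],
    [0.04, 0, 0, 0, 1],
    [0.05, 0, 0, 0, 1],
    [0.06, 0, 0, 0, 1],
    [0.07, 0, 0, 0, 1],
    [0.08, 0, 0, 0, 1],
    [0.08, 0, 0, 0, 1],
    [0.08, 0, 0, 0, 1]
  ]
}}

```text
t: 38.97
eef_pos: [0.5322, 0.2222, 0.0827]
ee_rot: [-0.89, 1.571, -2.598]
force: [-0.6, 0.1, -1.6]
width: 0.0135
```

```bash
python3 -c "
from h import *
to([.532,.222,.0825])"
```

```text
t 38.97 pos [0.5322 0.2222 0.0827] jaw 82.12 F [-0.6   0.13 -1.58] M [0.   0.04 0.06] w 0.0135 down [-0. -0. -1.] q6 0.7
delta cm (tool) [ 0.02 -0.02  0.03]
```

Request:
{"op": "step_arm", "data": {
  "deltas": [
    [0.01, 0, 0, 0, 1],
    [0.02, 0, 0, 0, 1],
    [0.03, 0, 0, 0, 1],
    [0.04, 0, 0, 0, 1],
    [0.05, 0, 0, 0, 1],
    [0.05, 0, 0, 0, 1],
    [0.05, 0, 0, 0, 1],
    [0.05, 0, 0, 0, 1],
    [0.05, 0, 0, 0, 1],
    [0.05, 0, 0, 0, 1]
  ]
}}

```text
t: 39.8
eef_pos: [0.5323, 0.2223, 0.0825]
ee_rot: [2.052, 1.571, 0.344]
force: [-3.0, 0.3, 5.6]
width: 0.0137
```

```bash
python3 -c "
from h import *
to([.532,.222,.0825])"
```

```text
t 39.8 pos [0.5323 0.2223 0.0825] jaw 82.13 F [-2.97  0.34  5.62] M [-0.3   0.93  0.03] w 0.0137 down [ 2.e-04  1.e-04 -1.e+00] q6 0.7
delta cm (tool) [-0.   -0.03  0.03]
```

The comb is down on the mat with about 7 N. Opening slowly while holding the pose.

Request:
{"op": "step_arm", "data": {
  "deltas": [
    [-0.01, 0, 0, 0, 0.8],
    [-0.01, 0, 0, 0, 0.7],
    [-0.01, 0, 0, 0, 0.6],
    [-0.01, 0, 0, 0, 0.5],
    [-0.01, 0, 0, 0, 0.4],
    [-0.01, 0, 0, 0, 0.3],
    [-0.01, 0, 0, 0, 0.3],
    [-0.01, 0, 0, 0, 0.3],
    [-0.01, 0, 0, 0, 0.3],
    [-0.01, 0, 0, 0, 0.3]
  ]
}}

```text
t: 40.63
eef_pos: [0.5322, 0.2222, 0.0823]
ee_rot: [2.869, 1.571, 1.161]
force: [0.6, 1.2, 0.9]
width: 0.061
```

Request:
{"op": "step_arm", "data": {
  "deltas": [
    [-0.5, 0, 0, 0, 0.3],
    [-1.5, 0, 0, 0, 0.3],
    [-3, 0, 0, 0, 0.3],
    [-4.8, 0, 0, 0, 0.3],
    [-6.6, 0, 0, 0, 0.3],
    [-8.6, 0, 0, 0, 0.3],
    [-10.6, 0, 0, 0, 0.3],
    [-12.2, 0, 0, 0, 0.3],
    [-13, 0, 0, 0, 0.3],
    [-13, 0, 0, 0, 0.3]
  ]
}}

```text
t: 41.47
eef_pos: [0.5332, 0.2228, 0.2151]
ee_rot: [2.326, 1.566, 0.618]
force: [-0.3, 1.1, 0.1]
width: 0.061
```

Run:
```python
from rods import *
st()
for n in("top","scene"):
    f=grab_frame(n);W=cloud(f);X,Y,Z=W[...,0],W[...,1],W[...,2]
    for lo,hi in((.03,.042),(.098,.115)):
        m=(abs(X-.532)<.1)&(abs(Y-.222)<.06)&(Z>lo)&(Z<hi)
        if m.sum()>10:
            r=cv2.minAreaRect((W[m][:,:2]*1000).astype(np.float32));print(n,lo,m.sum(),np.round(r[0],1),np.round(r[1],1),round(r[2],1),np.round(np.median(Z[m])*1000,1))
rods('pics/scene20.png')
f=grab_frame("scene");cv2.imwrite("pics/full20.png",cv2.cvtColor(f["pixels"],cv2.COLOR_RGB2BGR))
```

```text
t 41.47 pos [0.5332 0.2228 0.2151] jaw 82.14 F [-0.33  1.11  0.14] M [ 0.03 -0.   -0.02] w 0.061 down [ 0.0036  0.0026 -1.    ] q6 0.7
top 0.03 126 [488.3 229.2] [14.5 62.5] 81.7 37.8
scene 0.03 193 [534.2 221.7] [ 17.  148.8] 82.2 36.3
scene 0.098 53 [533.7 222.1] [17.2 31.9] 77.3 103.9
[279 226  23  26  88] [-2.6 95.9 25.8] slope -0.004 z [23.  25.8 28.6 29.2] x [-48.  49.]
[242 244  24  29 137] [ -1.7 -18.2  23.7] slope -0.002 z [17.8 23.7 26.9 28.3] x [-54.  44.]
[236 251  23  28 134] [  5.3 -41.8  23.5] slope 0.001 z [19.  23.5 26.6 27.6] x [-43.  50.]
[220 260  23  29 142] [  6.5 -89.8  23.9] slope -0.004 z [19.  23.9 27.2 29. ] x [-44.  52.]
```

View pics/full20.png

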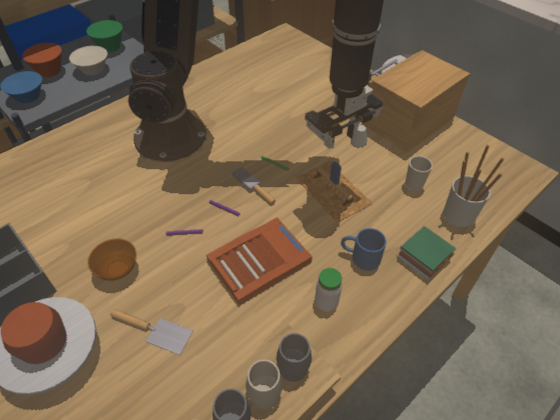

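The comb stands upright, centred on the mat (334,190), and the rods lie parallel in the tray. Nothing else has moved. A short settle, then handing in.

Request:
{"op": "step_arm", "data": {
  "deltas": [
    [0, 0, 0, 0, 0.3],
    [0, 0, 0, 0, 0.3],
    [0, 0, 0, 0, 0.3],
    [0, 0, 0, 0, 0.3],
    [0, 0, 0, 0, 0.3],
    [0, 0, 0, 0, 0.3],
    [0, 0, 0, 0, 0.3],
    [0, 0, 0, 0, 0.3],
    [0, 0, 0, 0, 0.3],
    [0, 0, 0, 0, 0.3]
  ]
}}

```text
t: 42.5
eef_pos: [0.5322, 0.2222, 0.2123]
ee_rot: [2.441, 1.571, 0.733]
force: [-0.4, -0.5, -0.3]
width: 0.0612
```

```bash
python3 -c "
from station import *
print(job_done())"
```

```text
the job is handed in; nothing more can be done
None
```

I gripped the comb at 60 N (the gripper's maximum, not the 80 N advised) and pushed it by force along the rails from about y = +96 to -75 mm in the tray frame. The job was handed in at about 42.5 s, with no verdict reported.

- **Pressing force:** it read about 6–9 N on the rails at the end of each move. Force was only read then, so brief peaks in between would not show.
- **Third rod:** after the push its +x end still rested on the side rail. I went back and nudged that end about 5 mm with the comb's runner until it dropped; the fingers never came near it.
- **Last checks, rods:** all three are level and parallel to within 0.01 rad. They lie in the grooves at -10, -34 and -82 mm, with centres within about 7 mm of the mid-line.
- **Last checks, comb:** it is released and upright, about 2 mm from the mat's centre, and the gripper is clear above it. The bystanders look unmoved in the last picture; I did not measure them.
- **Checks that disagreed:** I first took the third rod's high depth readings for the end stop and judged it settled; a second look showed it tilted. My tray origin was also 5 mm off along y during the push, so I stopped about 5 mm short of tray_far, though still well past the -65 mm required.

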